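Charge the case polisher

TASK

Get the case polisher ready for a fresh run. First turn its run counter all the way back to its zero stop; next lay every steel clock case from the bench in the loading tray, then lift the tray by its handle so that they all slide off into the tub, and lower the tray fully down again. Last of all turn the speed dial until its pointer lines up with the brass index clip; leave the small lidded dish where it stands.

Things in the scene. Friction and masses are not known exactly. Their poses are not given: they have to be found in the camera images.
- case1: Brushed steel travel-clock case, a plain block 60 mm (its x) by 40 mm (its y) by 28 mm high, with a round dark 33 mm dial opening on top and underneath; about 120 g. Origin at the centre of its underside. All the cases are alike; three to five of them are on the bench (None if absent).
- case2: Brushed steel travel-clock case, a plain block 60 mm (its x) by 40 mm (its y) by 28 mm high, with a round dark 33 mm dial opening on top and underneath; about 120 g. Origin at the centre of its underside. All the cases are alike; three to five of them are on the bench (None if absent).
- case3: Brushed steel travel-clock case, a plain block 60 mm (its x) by 40 mm (its y) by 28 mm high, with a round dark 33 mm dial opening on top and underneath; about 120 g. Origin at the centre of its underside. All the cases are alike; three to five of them are on the bench (None if absent).
- case4: Brushed steel travel-clock case, a plain block 60 mm (its x) by 40 mm (its y) by 28 mm high, with a round dark 33 mm dial opening on top and underneath; about 120 g. Origin at the centre of its underside. All the cases are alike; three to five of them are on the bench (None if absent).
- case5: Brushed steel travel-clock case, a plain block 60 mm (its x) by 40 mm (its y) by 28 mm high, with a round dark 33 mm dial opening on top and underneath; about 120 g. Origin at the centre of its underside. All the cases are alike; three to five of them are on the bench (None if absent).
- loader: The polisher: fixed grey base, hinged aluminium tray (floor x = -72 to +86 mm, hinge at +86), then the tub (inside x = +84 to +286 mm, 226 mm wide, rubber floor 14 mm above the bench, near wall 58, sides 85, far wall 110 mm above the bench). Origin on the bench under the tray; x points from tray to tub, roughly away from the robot, z up.
- load_tray (a joint): Angle of the loading tray, rad: 0 = fully down and level, grows as the handle end is lifted, up to 1.2 at the stop. It falls back down when let go. Cases slide off somewhere between 0.5 and 0.75.
- tray_mid (a point): Centre of the tray's floor (upper face), turning with the tray; x points to its open far edge over the tub, z up from the floor. Floor 158 mm (x) by 204 mm (y) inside, 70 mm above the bench when level; walls rise 22 mm above the floor at the handle end and at both sides, none at the tub end.
- tray_handle (a point): Middle of the tray's handle, a dark round bar 12 mm thick and 112 mm long, parallel to the hinge (along y), 46 mm out from the tray's front wall, 82 mm above the bench when the tray is level. The arms that carry it are at y = +-52 mm.
- tray_hinge (a point): Middle of the tray's hinge axis (axis along the loader's y), 204 mm from the handle, 66 mm above the bench.
- tub_in (a point): Centre of the tub's inner floor.
- console: Fixed grey control box 310 mm (x) by 150 mm (y) by 50 mm high, two knobs on its top. Origin under its centre; its -x end, towards the robot, carries the run counter, its +x end the speed dial (axes 75 mm either side of the centre).
- run_counter (a joint): Dark steel bar grip, 56 x 14 mm (pinch across the 14), top 36 mm above the console, on a 6.5 mm thick round skirt; turns about the vertical, with a long black needle over a white scale. Value in rad: 0 = zero stop (needle at the stop pin, pointing to the console's -x end); grows clockwise seen from above, so turn anticlockwise to zero; stays where left. Starts 1.6 to 4.3: regrip on the way.
- run_counter_grip (a point): On the run counter's axis, 28 mm above the console's top: put the TCP here to grip it.
- run_counter_pointer (a point): Point on the run counter's needle direction, 46 mm from the axis, at the height of run_counter_grip; the bar grip lies along the line from run_counter_grip to here.
- speed_dial (a joint): Black bar grip, 56 x 14 mm (pinch across the 14), top 36 mm above the console, on a 6.5 mm thick round skirt; turns about the vertical, with a white pointer on its 80 mm wide black skirt, over an aluminium scale. Value in rad: 0 = off (pointing to the console's -x end), grows clockwise seen from above up to 4.6; starts near 0 and stays where it is left.
- speed_dial_grip (a point): On the speed dial's axis, 28 mm above the console's top: put the TCP here to grip it.
- speed_dial_pointer (a point): Point on the speed dial's pointer direction, 46 mm from the axis, at the height of speed_dial_grip; the bar grip lies along the line from speed_dial_grip to here.
- index_mark (a point): Point 46 mm from the speed dial's axis, level with speed_dial_grip, in the direction of the small brass index clip (24 mm long) fixed on the rim of its scale: the pointer must come here.
- dish: Small closed glass dish with a black lid, 56 mm wide, 24 mm high, standing among the cases. Leave it alone.
Mind the look-alikes: they are no part of the job. What is shaped like the case2 but blue, brown or green is not meant.

How it is judged (in metres and radians):
On the way, in this order (a step that is already met when the one before it is completed fails the run):
1. the run counter is back at its zero stop (value of joint run_counter below 0.07 rad), for 0.2 s.
2. every case lies in the loading tray (x of case1 in the frame of tray_mid between -0.08 and 0.08 m and y of case1 in the frame of tray_mid between -0.105 and 0.105 m and z of case1 in the frame of tray_mid between -0.01 and 0.06 m and x of case2 in the frame of tray_mid between -0.08 and 0.08 m and y of case2 in the frame of tray_mid between -0.105 and 0.105 m and z of case2 in the frame of tray_mid between -0.01 and 0.06 m and x of case3 in the frame of tray_mid between -0.08 and 0.08 m and y of case3 in the frame of tray_mid between -0.105 and 0.105 m and z of case3 in the frame of tray_mid between -0.01 and 0.06 m and x of case4 in the frame of tray_mid between -0.08 and 0.08 m and y of case4 in the frame of tray_mid between -0.105 and 0.105 m and z of case4 in the frame of tray_mid between -0.01 and 0.06 m and x of case5 in the frame of tray_mid between -0.08 and 0.08 m and y of case5 in the frame of tray_mid between -0.105 and 0.105 m and z of case5 in the frame of tray_mid between -0.01 and 0.06 m and linear speed of each of case1, case2, case3, case4, case5 below 0.03 m/s and value of joint load_tray below 0.06 rad), for 0.2 s.
3. the tray is tipped up (value of joint load_tray above 0.5 rad), for 0.1 s.
4. every case is in the tub and the tray is fully down again (x of case1 in the frame of tub_in between -0.105 and 0.105 m and y of case1 in the frame of tub_in between -0.113 and 0.113 m and z of case1 in the frame of tub_in between -0.01 and 0.065 m and x of case2 in the frame of tub_in between -0.105 and 0.105 m and y of case2 in the frame of tub_in between -0.113 and 0.113 m and z of case2 in the frame of tub_in between -0.01 and 0.065 m and x of case3 in the frame of tub_in between -0.105 and 0.105 m and y of case3 in the frame of tub_in between -0.113 and 0.113 m and z of case3 in the frame of tub_in between -0.01 and 0.065 m and x of case4 in the frame of tub_in between -0.105 and 0.105 m and y of case4 in the frame of tub_in between -0.113 and 0.113 m and z of case4 in the frame of tub_in between -0.01 and 0.065 m and x of case5 in the frame of tub_in between -0.105 and 0.105 m and y of case5 in the frame of tub_in between -0.113 and 0.113 m and z of case5 in the frame of tub_in between -0.01 and 0.065 m and linear speed of each of case1, case2, case3, case4, case5 below 0.03 m/s and value of joint load_tray below 0.06 rad), for 0.2 s.
5. the speed dial points at the index clip (horizontal distance between speed_dial_pointer and index_mark below 0.006 m), for 0.2 s.
At the end, for the whole second after the job is handed in: All the cases lie at rest in the tub, the tray is fully down (within 0.06 rad), the run counter is at its zero stop (within 0.07 rad) and the speed dial's pointer is at the index clip (within 6 mm at 46 mm radius, about 0.13 rad) (all of step 4 and value of joint run_counter below 0.07 rad and horizontal distance between speed_dial_pointer and index_mark below 0.006 m); the robot touches nothing.
It fails at once if the dish is pushed aside (more than 5 cm) or knocked over (distance of dish from where it was at the start of the episode above 0.05 m or angle between dish's own z axis and vertical above 0.8 rad).
Of case1, case2, case3, case4, case5 only 3 to 5 are there at a start; the rules pass over those that are not, and their reading is None.
At some moment in a run one of case1, case2, case3, case4, case5 may be knocked a few centimetres aside while the robot is not near it.
Once in a run the grip may slacken for a moment while it holds something.
It also fails if it takes over 210 s, if anything falls off the work surface, if the arm or the gripper's body presses on something with over 40 N, if the wrist force passes 120 N, or if a joint passes its speed limit or range.

ROBOT

A 7-joint arm with a two-finger parallel gripper is mounted at the origin on the work surface. World frame = base frame: x ahead of the robot, y to its left, z up, the work surface at z = 0. Lengths are in mm, angles in rad, forces in N, time in s.
With the tool pointing down it reaches from about 400 to 900 mm from the base axis. Payload 5.5 kg.
Tool frame: the origin (TCP) lies between the finger pads, 19 mm behind the fingertips; this is the grasp point; x points along the fingers, z is the direction in which the jaws open and shut, and the axes are right-handed (so a half turn about x gives the same grasp; the last joint's range is limited). The gripper opens to 92 mm and grips with 3 to 60 N. Pads are 19 mm wide; open, the fingers measure 130 mm over their backs; the gripper's body (75 mm by 190 mm) begins 47 mm behind the grasp point.
Start: joints at [1.461, 0.501, -0.427, 1.55, 0.221, 1.138, -0.21], TCP at [236.778, -605.339, 245.529] pointing down, gripper open.
Joint ranges: [-2.88, 2.88], [-0.31, 2.03], [-1.54, 1.56], [0.2, 2.42], [-1.41, 4.55], [0.19, 2.02], [-2.57, 2.57]. Speed limits (rad/s): [2.57, 2.57, 3.14, 3.14, 3.14, 3.14, 3.14].

INTERFACE

Orientations are given as a rotation vector (axis times angle).
In Python, from cell import r, optics gives the robot as it stands.
- The arm moves only by the shell command python3 -m crank 'ROWS' [OPENING] [FORCE]. ROWS is a JSON object of lists of equal length, an entry for each row: "delta_pos": the shift along the tool's x, y, z in m, a list of three; "roll": the turn about the tool's x in degrees. In form: {"delta_pos": [[tx, ty, tz], ...], "roll": [roll, ...]}. A call has exactly 5 rows; each row shifts and turns the pose as measured when the row begins, along the tool's axes as they then stand; what a row does not reach is not made up. A row lasts 1/8 s, in which the tool goes at most 62.5 mm and 10.7 degrees, less where a joint would pass 70% of its speed; a pose out of reach is approached as far as the arm can. A call with a gripper value outside its range is refused whole. OPENING is the opening, from -1 (shut) to 1 (fully open), so that 0 is half open, set as the call begins (- or left out, the last holds). The fingers move at their own pace and stop on an object; FORCE is the grip in N (left out, the last holds). Time passes only in rows, so rows that do not move let the fingers close, or fill a call up. It gives the time, the measured TCP pose, the force and the opening at its end, in the units of the state.
- r.get_obs(): the state, without advancing time (a new reading comes with each control period).
- optics.capture(name): name is "side" or "top"; returns (picture, depth): 420x560x3 uint8, red, green, blue; 420x560 float32, mm along the optical axis (not along the pixel's ray), 0 where there is no reading.
- optics.calibration(name): a dict with "fx", "fy", "cx", "cy" (pixels), "cam_to_world" (4x4, takes a point from camera to world coordinates). Camera axes: x right, y down, z forward; pixel columns grow to the right and rows downward; lengths in mm; the calibration is good to about 2 mm. A picture is of the moment at which its call begins. calibration takes no time and is no camera call.
- r.close_job(): hands the job in, once; it reports no verdict.
The state is a dict: "time_s": time; "joints": joint angles; "dq": joint speeds; "tau": joint torques, N m; "eef_pos": TCP position; "orientation": TCP orientation; "wrist_force": force on the tool from outside, world axes, zero at the start; "ft_torque": the same for the moment, N m; "gripper_width": finger opening in mm.
Only numpy, scipy, OpenCV 4.12 (cv2) and the standard library are available. Lean on these libraries where they do the work, as an engineer would, in place of code of your own. Each camera call takes 0.05 s, during which the arm holds its last target.

## Working session

There is one attempt and no reset: what is moved stays moved. The work goes in short steps, Python scripts to look and compute and a shell command to move; the robot and the scene stay as the last step left them, time stands still between calls to the robot, and variables do not carry over. Pictures are saved under pics/ and viewed, and the job is handed in when it is done.

```bash
ls -la; mkdir -p pics; python3 - <<'E'
from cell import r, optics
import cv2,numpy as np
o=r.get_obs(); print(o)
for n in ("side","top"):
    p,d=optics.capture(n); cv2.imwrite(f"pics/{n}0.png",p[:,:,::-1]); np.savez(f"pics/{n}0.npz",p=p,d=d)
    print(n,optics.calibration(n))
E
```

```text
total 12
drwxr-xr-x  3 agent agent 4096 Dec  7 15:54 .
drwxr-xr-x 23 root  root  4096 Dec  7 15:54 ..
drwxr-xr-x  2 agent agent 4096 Dec  7 15:54 pics
{'time_s': 0.0, 'joints': array([ 1.46116258,  0.50184673, -0.4267686 ,  1.55138211,  0.2207966 ,
        1.13833783, -0.21031262]), 'dq': array([ 1.63571816e-04,  6.66670222e-04,  2.90689689e-04, -5.97278038e-06,
       -5.46860766e-04, -4.27409832e-04,  1.26873140e-03]), 'tau': array([-1.22654010e-04, -5.66593409e+01, -5.81653118e+00, -2.79108560e+01,
       -6.86329161e-02,  3.08911898e-02,  1.73016970e-04]), 'eef_pos': array([ 236.47431876, -604.76895761,  244.50528924]), 'orientation': array([ 0.9314621 ,  1.36442094, -0.9295958 ]), 'wrist_force': array([-0.15677215, -0.22117714,  0.54455471]), 'ft_torque': array([0.05255554, 0.01559993, 0.02817463]), 'gripper_width': 91.82897589082442}
side {'fx': 489.0504515718186, 'fy': 489.0504515718186, 'cx': 284.7426555911649, 'cy': 209.49879550875337, 'cam_to_world': array([[-8.72092927e-01, -2.38702298e-01,  4.27171090e-01,
         1.09819828e+02],
       [-4.89132135e-01,  3.99769831e-01, -7.75199224e-01,
         8.26100237e+02],
       [ 1.42717219e-02, -8.84988867e-01, -4.65393407e-01,
         5.86685194e+02],
       [ 0.00000000e+00,  0.00000000e+00,  0.00000000e+00,
         1.00000000e+00]])}
top {'fx': 394.8403002581695, 'fy': 394.8403002581695, 'cx': 278.47839860962165, 'cy': 207.77244613629549, 'cam_to_world': array([[-2.29849125e-02, -9.98048210e-01,  5.80643203e-02,
         5.30980617e+02],
       [-9.99484762e-01,  2.42418661e-02,  2.10366928e-02,
        -2.33330170e+00],
       [-2.24032210e-02, -5.75508768e-02, -9.98091174e-01,
         9.31883011e+02],
       [ 0.00000000e+00,  0.00000000e+00,  0.00000000e+00,
         1.00000000e+00]])}
```

View pics/top0.png

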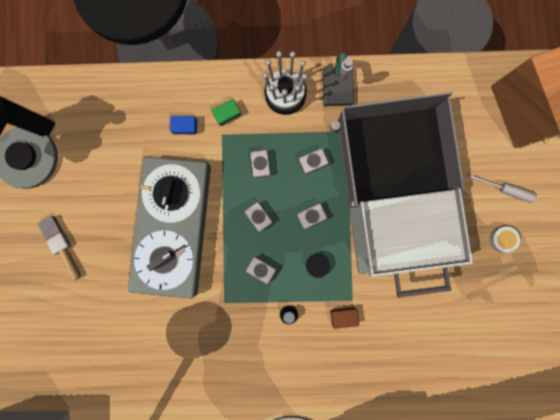

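View pics/side0.png

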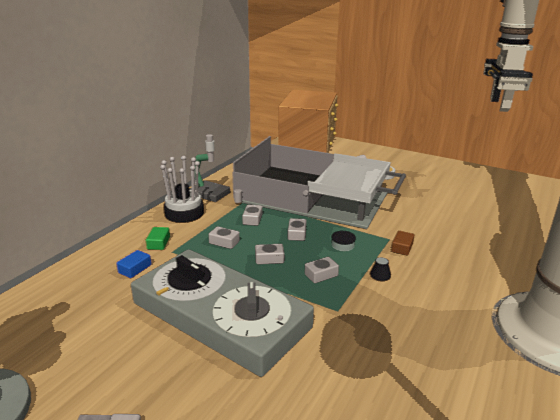

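Top view: five steel blocks with a round opening on the green mat at (260,163), (313,160), (258,216), (312,216) and (261,269). The black-lidded dish is at (318,264). The blue (183,124), green (227,111) and brown (345,318) blocks are look-alikes because of their colour. Console is at (170,225), loader at (405,190).

```bash
cat > h.py <<'E'
from cell import r, optics
import cv2,numpy as np
from scipy.spatial.transform import Rotation as Rn
def cap(n,save=None):
    p,d=optics.capture(n)
    if save: cv2.imwrite(f"pics/{save}.png",p[:,:,::-1])
    return p,d
def ray(n,u,v):
    c=optics.calibration(n);T=np.array(c["cam_to_world"])
    return T[:3,3],T[:3,:3]@np.array([(u-c["cx"])/c["fx"],(v-c["cy"])/c["fy"],1.])
def plane(n,u,v,z):
    o,k=ray(n,u,v); return o+k*(z-o[2])/k[2]
def pt(n,u,v,d): # d depth
    o,k=ray(n,u,v); return o+k*d
def proj(n,P):
    c=optics.calibration(n);T=np.array(c["cam_to_world"])
    q=T[:3,:3].T@(np.asarray(P,float)-T[:3,3]); return np.array([c["fx"]*q[0]/q[2]+c["cx"],c["fy"]*q[1]/q[2]+c["cy"]])
def pose():
    o=r.get_obs(); R=Rn.from_rotvec(o["orientation"]).as_matrix(); return np.array(o["eef_pos"]),R,o
def yawz(R): # jaw axis angle in world, mod 180, deg
    return np.degrees(np.arctan2(R[1,2],R[0,2]))
def go(P,yaw=None):
    """tool-axis shift (m) from here to P (mm), and roll (deg) to bring jaw axis to yaw"""
    p,R,o=pose(); d=R.T@(np.asarray(P,float)-p)/1000
    s=""
    if yaw is not None:
        # positive roll about tool x (pointing down): clockwise from above
        dy=(yaw-yawz(R)+90)%180-90; s=f" roll {-dy:.1f} (or {-dy-180*np.sign(-dy):.1f})"
    print("t %.2f tcp"%o["time_s"],p.round(1),"yaw %.1f"%yawz(R),"j7 %.2f"%o["joints"][6],"F",np.round(o["wrist_force"],1),"w %.1f"%o["gripper_width"],"tilt",R[:,0].round(3))
    print("  tool shift m",d.round(4),s)
E
python3 - <<'E'
from h import *
go([400,0,200],0)
p=cv2.imread("pics/top0.png"); 
cv2.imwrite("pics/cons.png",cv2.resize(p[145:305,120:220],None,fx=5,fy=5,interpolation=cv2.INTER_CUBIC)[:, :][:800])
c=cv2.resize(p[140:310,220:355],None,fx=4,fy=4,interpolation=cv2.INTER_CUBIC)[:600]
cv2.imwrite("pics/mat.png",c)
d=np.load("pics/top0.npz")["d"]
for u,v in [(260,163),(313,160),(258,216),(312,216),(261,269),(318,264),(170,225),(415,230),(400,150),(423,292)]:
    print(u,v,pt("top",u,v,d[v,u]).round(1))
E
```

```text
t 0.10 tcp [ 236.5 -604.8  244.6] yaw -68.6 j7 -0.21 F [0.4 0.3 0.4] w 91.7 tilt [-0.001  0.002 -1.   ]
  tool shift m [ 0.0455  0.3726 -0.5036]  roll -68.6 (or 111.4)
260 163 [688.5  57.1  26.7]
313 160 [691.8 -65.4  28.4]
258 216 [565.8  64.1  27.6]
312 216 [562.9 -59.6  26.7]
261 269 [445.2  59.6  30.1]
318 264 [453.2 -70.4  23.9]
170 225 [549.4 260.3  51.7]
415 230 [ 525.8 -278.1   70.9]
400 150 [ 712.8 -270.1   12. ]
423 292 [ 395.5 -284.2   86.6]
```

```bash
python3 - <<'E'
import cv2
p=cv2.imread("pics/top0.png"); a=p[150:300,125:215]
cv2.imwrite("pics/cons.png",cv2.resize(a,None,fx=4,fy=4,interpolation=cv2.INTER_CUBIC))
E
```

```text
(no output)
```

View pics/cons.png

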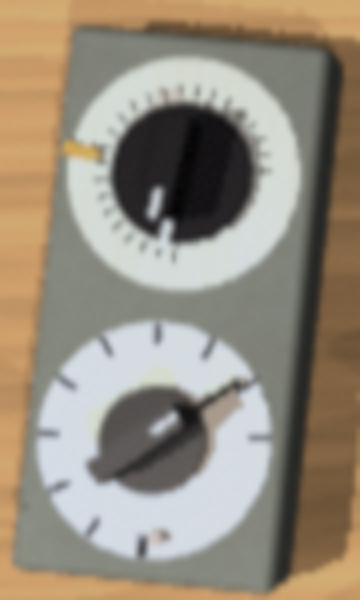

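View pics/mat.png

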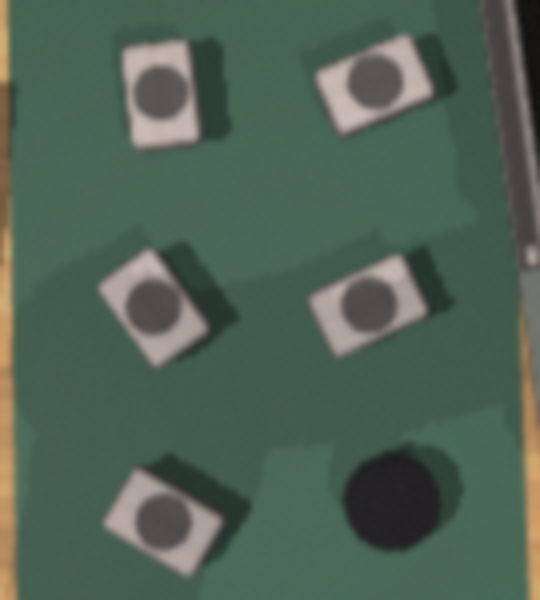

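The crop shows the five steel blocks, each with a dark round opening, and the dish with its black lid. On the console, the counter needle points up-right and the dial pointer points roughly down. The brass clip is at the left of the dial's scale, crop (82,150). Next I'll measure the console.

```bash
python3 - <<'E'
from h import *
p=cv2.imread("pics/top0.png"); hsv=cv2.cvtColor(p,cv2.COLOR_BGR2HSV); g=hsv[:,:,2];s=hsv[:,:,1]
roi=np.zeros(g.shape,np.uint8); roi[155:298,130:212]=1
m=((g>165)&(s<60)).astype(np.uint8)*roi*255
m=cv2.morphologyEx(m,cv2.MORPH_CLOSE,np.ones((3,3)))
C=[]
for c in cv2.findContours(m,cv2.RETR_EXTERNAL,cv2.CHAIN_APPROX_NONE)[0]:
    if cv2.contourArea(c)>500:
        h=cv2.convexHull(c); (cx,cy),ax,a=cv2.fitEllipse(h); P=plane("top",cx,cy,51); C.append(P); print("disc",cx,cy,ax,P.round(1), "diam mm",np.round(np.array(ax)*(932-51)/394.8,1))
C.sort(key=lambda P:P[0]); v=C[1]-C[0]; print("spacing",np.linalg.norm(v),"console yaw",np.degrees(np.arctan2(v[1],v[0])))
m=((hsv[:,:,0]>15)&(hsv[:,:,0]<32)&(s>110)&(g>120)).astype(np.uint8); 
n,l,st,ce=cv2.connectedComponentsWithStats(m[160:210,135:160]); print(st,ce+[135,160])
E
```

```text
disc 163.04493713378906 259.6365051269531 (58.774471282958984, 60.0049934387207) [472.5 276.7  51. ] diam mm [131.2 133.9]
disc 170.4242706298828 193.01039123535156 (57.92487716674805, 59.15183639526367) [621.5 259.   51. ] diam mm [129.3 132. ]
spacing 149.9896243798631 console yaw -6.756166294946851
[[   0    0   25   50 1073]
 [   0    0    7    6   37]
 [   0    7    1    1    1]
 [   0    8    6   16   62]
 [   0   24    4    9   29]
 [   6   25    9    4   21]
 [   0   34    3    5    9]
 [   0   39    2   11   18]] [[148.50978565 185.24417521]
 [138.08108108 162.16216216]
 [135.         167.        ]
 [137.14516129 175.5       ]
 [136.44827586 187.96551724]
 [144.33333333 186.95238095]
 [136.33333333 195.66666667]
 [135.38888889 204.        ]]
```

```bash
python3 - <<'E'
import cv2
p=cv2.imread("pics/side0.png"); a=p[245:375,125:325]
cv2.imwrite("pics/cons_s.png",cv2.resize(a,None,fx=4,fy=4,interpolation=cv2.INTER_CUBIC))
p=cv2.imread("pics/top0.png"); a=p[200:300,125:215]
cv2.imwrite("pics/cnt_t.png",cv2.resize(a,None,fx=6,fy=6,interpolation=cv2.INTER_CUBIC))
E
```

```text
(no output)
```

View pics/cons_s.png

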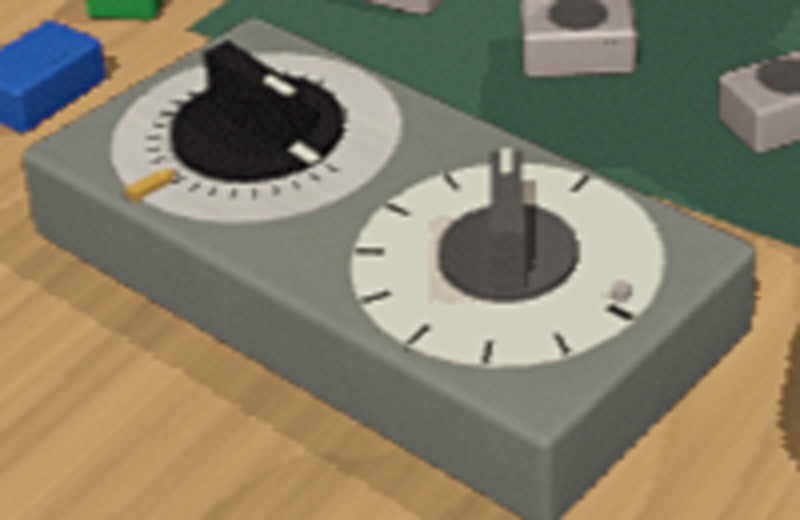

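View pics/cnt_t.png

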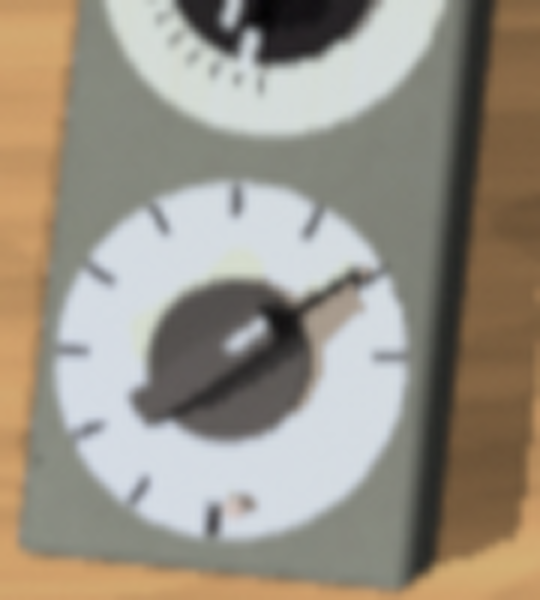

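```bash
python3 - <<'E'
from h import *
A=np.array([472.5,276.7]);D=np.array([621.5,259.0])
def yaw(u,v,z,O): q=plane("top",u,v,z)[:2]-O; return np.degrees(np.arctan2(q[1],q[0])),np.linalg.norm(q)
ny,nr=yaw(184.7,245.8,58,A); print("needle",ny,nr,"value",np.radians((173.24-ny)%360))
print("zero tick",yaw(160.5,286.7,51,A))
print("clip",yaw(145,187,52,D)); print("dial ptr",yaw(125+166/4,150+230/4,57,D), yaw(125+156/4,150+202/4,86,D))
go([A[0],A[1],180],ny+90)
E
```

```text
needle -59.47070336041968 58.94748073449056 value 4.061567978271157
zero tick (np.float64(174.25182699386696), np.float64(60.02311213584523))
clip (np.float64(75.40836318859823), np.float64(59.24906628381222))
dial ptr (np.float64(167.53697134070154), np.float64(33.73115462685605)) (np.float64(169.23057396878386), np.float64(19.89570717590994))
t 0.10 tcp [ 236.5 -604.8  244.6] yaw -68.6 j7 -0.21 F [0.4 0.3 0.4] w 91.7 tilt [-0.001  0.002 -1.   ]
  tool shift m [ 0.0659  0.5409 -0.7348]  roll 80.8 (or -99.2)
```

```bash
python3 -m crank '{"delta_pos": [[0,0.061,0],[0,0.061,-0.005],[0,0.061,-0.005],[0,0.061,-0.005],[0,0.061,-0.005]], "roll": [-5.5,-5.5,-5.5,-5.5,-5.5]}' 1 40; python3 -m crank '{"delta_pos": [[0,0.061,-0.005],[0,0.061,-0.005],[0,0.061,-0.005],[0,0.061,-0.005],[0,0.061,-0.005]], "roll": [-5.7,-5.7,-5.7,-5.7,-5.7]}'; python3 - <<'E'
from h import *
go([472.5,276.7,180],30.5)
E
```

```text
time_s: 0.72
eef_pos: [478.3, -428.6, 240.3]
orientation: [0.563, 1.503, -0.563]
wrist_force: [0.7, -0.4, 0.7]
gripper_width: 91.6
time_s: 1.35
eef_pos: [607.7, -147.7, 237.9]
orientation: [0.165, 1.573, -0.159]
wrist_force: [0.5, -0.6, -0.3]
gripper_width: 91.8
t 1.35 tcp [ 607.7 -147.7  237.9] yaw -11.8 j7 -0.32 F [ 0.5 -0.6 -0.3] w 91.8 tilt [-0.008  0.004 -1.   ]
  tool shift m [ 0.0608  0.3875 -0.2187]  roll -42.3 (or 137.7)
```

```bash
python3 -m crank '{"delta_pos": [[0,0.060,-0.015],[0,0.060,-0.015],[0,0.060,-0.015],[0,0.060,-0.01],[0,0.060,-0.01]], "roll": [-7,-7,-7,-7,-7]}'; python3 - <<'E'
from h import *
go([472.5,276.7,180],30.5)
E
```

```text
time_s: 1.98
eef_pos: [529.2, 151.5, 238.5]
orientation: [-0.327, 1.551, 0.341]
wrist_force: [0.7, 0.6, 0.4]
gripper_width: 91.9
t 1.98 tcp [529.2 151.5 238.5] yaw 24.4 j7 -0.26 F [0.7 0.6 0.4] w 91.9 tilt [-0.008  0.007 -1.   ]
  tool shift m [0.0599 0.1368 0.0003]  roll -6.1 (or 173.9)
```

```bash
python3 -m crank '{"delta_pos": [[0.01,0.05,0],[0.02,0.05,0.002],[0.02,0.035,0.003],[0,0,0],[0,0,0]], "roll": [-3,-3,0,0,0]}'; python3 - <<'E'
from h import *
go([472.5,276.7,78],30.5)
cap("top","top1");cap("side","side1")
E
```

```text
time_s: 2.6
eef_pos: [465.5, 282.4, 188.4]
orientation: [-0.419, 1.535, 0.435]
wrist_force: [0.4, -0.5, -0.2]
gripper_width: 91.5
t 2.60 tcp [465.5 282.4 188.4] yaw 31.2 j7 -0.48 F [ 0.4 -0.5 -0.2] w 91.5 tilt [-0.009  0.008 -1.   ]
  tool shift m [ 0.1103 -0.0098  0.0034]  roll 0.7 (or -179.3)
```

View pics/side1.png

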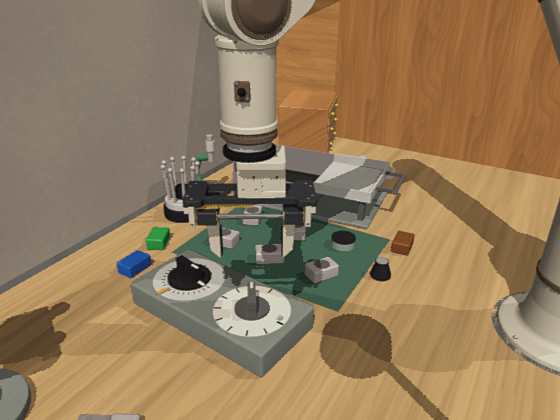

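The gripper is over the counter around (250,230), with its jaws across the bar. Now I'll descend.

```bash
python3 -m crank '{"delta_pos": [[0.03,-0.005,0.002],[0.03,-0.004,0.001],[0.025,0,0],[0,0,0],[0,0,0]], "roll": [0.7,0,0,0,0]}'; python3 - <<'E'
from h import *
go([472.5,276.7,78],30.5)
E
```

```text
time_s: 3.32
eef_pos: [479.8, 270.8, 104.5]
orientation: [-0.399, 1.532, 0.412]
wrist_force: [0.1, -0.3, 0.5]
gripper_width: 91.9
t 3.33 tcp [479.8 270.8 104.5] yaw 29.6 j7 -0.56 F [ 0.1 -0.3  0.5] w 91.9 tilt [-0.002  0.008 -1.   ]
  tool shift m [ 0.0265  0.0085 -0.0035]  roll -0.9 (or 179.1)
```

```bash
python3 -m crank '{"delta_pos": [[0.012,0.006,-0.003],[0.012,0.002,-0.001],[0.002,0,0],[0,0,0],[0,0,0]], "roll": [-0.9,0,0,0,0]}'; python3 - <<'E'
from h import *
go([472.5,276.7,78],30.5)
E
```

```text
time_s: 3.95
eef_pos: [473.1, 277.1, 79.0]
orientation: [-0.411, 1.526, 0.425]
wrist_force: [0.0, 0.0, 0.3]
gripper_width: 91.9
t 3.95 tcp [473.1 277.1  79. ] yaw 30.6 j7 -0.59 F [0.  0.  0.3] w 91.9 tilt [ 0.001  0.01  -1.   ]
  tool shift m [ 0.001  -0.     -0.0007]  roll 0.1 (or -179.9)
```

Close on it, then turn anticlockwise (negative roll).

```bash
python3 -m crank '{"delta_pos": [[0,0,0],[0,0,0],[0,0,0],[0,0,0],[0,0,0]], "roll": [0,0,0,0,0]}' -1 40;python3 -m crank '{"delta_pos": [[0,0,0],[0,0,0],[0,0,0],[0,0,0],[0,0,0]], "roll": [0,0,0,-4,-4]}' ; python3 - <<'E'
from h import *
go([472.5,276.7,78],30.5)
E
```

```text
time_s: 4.58
eef_pos: [473.7, 277.1, 79.6]
orientation: [-0.411, 1.525, 0.425]
wrist_force: [-0.5, 0.2, -0.9]
gripper_width: 46.2
time_s: 5.2
eef_pos: [471.7, 276.3, 79.4]
orientation: [-0.524, 1.503, 0.535]
wrist_force: [2.5, 0.6, -1.3]
gripper_width: 13.3
t 5.20 tcp [471.7 276.3  79.4] yaw 38.8 j7 -0.47 F [ 2.5  0.6 -1.3] w 13.3 tilt [-0.001  0.007 -1.   ]
  tool shift m [ 0.0014 -0.0002  0.0008]  roll 8.3 (or -171.7)
```

```bash
python3 -m crank '{"delta_pos": [[0,0,0],[0,0,0],[0,0,0],[0,0,0],[0,0,0]], "roll": [-9,-9,-9,-9,-9]}'; python3 - <<'E'
from h import *
go([472.5,276.7,78],30.5)
E
```

```text
time_s: 5.82
eef_pos: [471.5, 276.0, 79.4]
orientation: [-1.142, 1.244, 1.151]
wrist_force: [0.0, 0.6, -0.1]
gripper_width: 13.7
t 5.83 tcp [471.5 276.   79.4] yaw 85.2 j7 0.23 F [ 0.   0.6 -0.1] w 13.7 tilt [-0.001  0.006 -1.   ]
  tool shift m [ 0.0014 -0.0009  0.0008]  roll 54.7 (or -125.3)
```

```bash
python3 -m crank '{"delta_pos": [[0,0,0],[0,0,0],[0,0,0],[0,0,0],[0,0,0]], "roll": [-9,-9,-9,-9,-9]}'; python3 -m crank '{"delta_pos": [[0,0,0],[0,0,0],[0,0,0],[0,0,0],[0,0,0]], "roll": [-9,-9,-9,-9,0]}'; python3 - <<'E'
from h import *
go([472.5,276.7,78],30.5)
cap("top","top2");cap("side","side2")
E
```

```text
time_s: 6.45
eef_pos: [471.7, 275.5, 79.4]
orientation: [-1.716, 0.769, 1.723]
wrist_force: [-0.2, 0.1, -0.2]
gripper_width: 13.5
time_s: 7.08
eef_pos: [472.0, 275.4, 79.4]
orientation: [-2.112, 0.204, 2.118]
wrist_force: [0.4, 0.2, 0.6]
gripper_width: 13.6
t 7.08 tcp [472.  275.4  79.4] yaw 168.7 j7 1.55 F [0.4 0.2 0.6] w 13.6 tilt [-0.002  0.005 -1.   ]
  tool shift m [ 0.0014 -0.0014 -0.0003]  roll -41.8 (or 138.2)
```

View pics/side2.png

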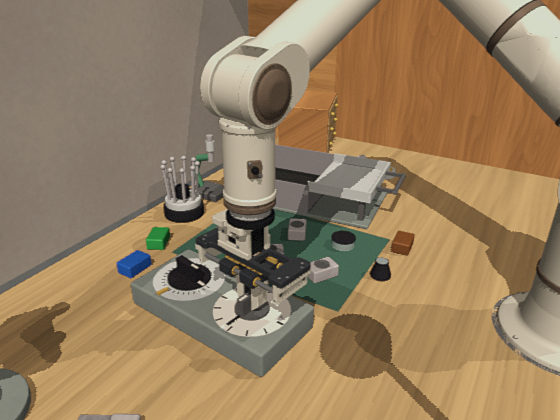

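The first grip turned it 138°. Release, rise, turn back by half a turn and regrip.

```bash
python3 -m crank '{"delta_pos": [[0,0,0],[0,0,0],[0,0,0],[0,0,0],[-0.03,0,0]], "roll": [0,0,0,0,0]}' 1; python3 -m crank '{"delta_pos": [[-0.02,0,0],[0,0,0],[0,0,0],[0,0,0],[0,0,0]], "roll": [10.5,10.5,10.5,10.5,10.5]}'; python3 -m crank '{"delta_pos": [[0,0,0],[0,0,0],[0,0,0],[0,0,0],[0,0,0]], "roll": [10.5,10.5,10.5,10.5,10.5]}';  python3 -m crank '{"delta_pos": [[0,0,0],[0,0,0],[0,0,0],[0,0,0],[0,0,0]], "roll": [10.5,10.5,10.5,10.5,10.5]}'; python3 - <<'E'
from h import *
go([472,276,79],168.7)
cap("side","side3");cap("top","top3")
E
```

```text
time_s: 7.8
eef_pos: [471.2, 273.8, 107.8]
orientation: [-2.108, 0.215, 2.118]
wrist_force: [-0.3, 0.4, 0.7]
gripper_width: 58.8
time_s: 8.43
eef_pos: [471.7, 274.9, 130.4]
orientation: [-1.511, 0.973, 1.521]
wrist_force: [0.4, 0.4, 0.3]
gripper_width: 91.5
time_s: 9.05
eef_pos: [471.0, 275.1, 130.7]
orientation: [-0.821, 1.408, 0.831]
wrist_force: [-0.2, 0.8, -0.3]
gripper_width: 91.9
time_s: 9.68
eef_pos: [469.9, 275.6, 130.9]
orientation: [-0.092, 1.571, 0.102]
wrist_force: [-0.9, 0.5, -0.7]
gripper_width: 91.5
t 9.68 tcp [469.9 275.6 130.9] yaw 7.1 j7 -0.88 F [-0.9  0.5 -0.7] w 91.5 tilt [-0.003  0.006 -1.   ]
  tool shift m [ 0.0519 -0.0002  0.0022]  roll 18.4 (or -161.6)
```

View pics/side3.png

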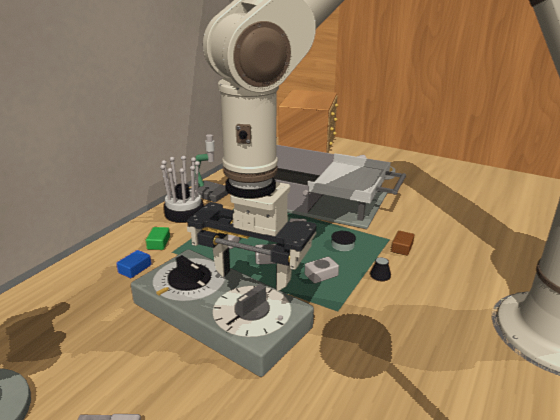

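The counter's needle now points to about (228,325), as expected. I'll finish the turn-back and descend.

```bash
python3 -m crank '{"delta_pos": [[0,0,0.002],[0,0,0],[0.02,0,0],[0.02,0,0],[0.01,0,0]], "roll": [9,9,0,0,0]}';python3 - <<'E'
from h import *
go([472,276,79],168.7)
E
```

```text
time_s: 10.4
eef_pos: [471.2, 276.1, 77.4]
orientation: [0.139, 1.57, -0.131]
wrist_force: [0.8, 0.4, 0.2]
gripper_width: 91.7
t 10.40 tcp [471.2 276.1  77.4] yaw -9.9 j7 -1.19 F [0.8 0.4 0.2] w 91.7 tilt [-0.003  0.006 -1.   ]
  tool shift m [-0.0016  0.      0.0008]  roll 1.4 (or -178.6)
```

```bash
python3 -m crank '{"delta_pos": [[-0.001,0,0],[0,0,0],[0,0,0],[0,0,0],[0,0,0]], "roll": [1.4,0,0,0,0]}' -1 40; python3 -m crank '{"delta_pos": [[0,0,0],[0,0,0],[0,0,0],[0,0,0],[0,0,0]], "roll": [0,0,0,-9,-9]}';  python3 -m crank '{"delta_pos": [[0,0,0],[0,0,0],[0,0,0],[0,0,0],[0,0,0]], "roll": [-9,-9,-9,-9,-9]}'; python3 - <<'E'
from h import *
go([472,276,79],83.2)
E
```

```text
time_s: 11.02
eef_pos: [470.8, 276.4, 77.8]
orientation: [0.157, 1.57, -0.149]
wrist_force: [0.0, 0.2, 0.0]
gripper_width: 46.3
time_s: 11.65
eef_pos: [472.1, 276.2, 78.3]
orientation: [-0.095, 1.57, 0.104]
wrist_force: [-0.9, 0.1, -0.8]
gripper_width: 13.6
time_s: 12.28
eef_pos: [471.8, 276.1, 78.3]
orientation: [-0.727, 1.444, 0.736]
wrist_force: [-0.2, -0.2, -1.5]
gripper_width: 13.7
t 12.28 tcp [471.8 276.1  78.3] yaw 53.7 j7 -0.24 F [-0.2 -0.2 -1.5] w 13.7 tilt [-0.003  0.005 -1.   ]
  tool shift m [-0.0007 -0.0002  0.    ]  roll -29.5 (or 150.5)
```

```bash
python3 -m crank '{"delta_pos": [[0,0,0],[0,0,0],[0,0,0],[0,0,0],[0,0,0]], "roll": [-8,-8,-8,-4,-2]}'; python3 - <<'E'
from h import *
go([472,276,79],83.2); print(pose()[2]["ft_torque"])
E
python3 -m crank '{"delta_pos": [[0,0,0],[0,0,0],[0,0,0],[0,0,0],[0,0,0]], "roll": [-2,-2,-2,-2,-2]}'; python3 - <<'E'
from h import *
go([472,276,79],83.2); print(pose()[2]["ft_torque"])
E
```

```text
time_s: 12.9
eef_pos: [471.9, 275.9, 78.3]
orientation: [-1.135, 1.25, 1.146]
wrist_force: [-0.2, 0.7, 0.5]
gripper_width: 14.0
t 12.90 tcp [471.9 275.9  78.3] yaw 84.7 j7 0.23 F [-0.2  0.7  0.5] w 14.0 tilt [-0.004  0.005 -1.   ]
  tool shift m [-0.0007 -0.0001  0.0001]  roll 1.5 (or -178.5)
[ 0.00465254 -0.06926197 -0.6806017 ]
time_s: 13.52
eef_pos: [472.7, 275.9, 78.3]
orientation: [-1.265, 1.166, 1.277]
wrist_force: [1.0, 1.1, -0.8]
gripper_width: 16.4
t 13.53 tcp [472.7 275.9  78.3] yaw 94.9 j7 0.38 F [ 1.   1.1 -0.8] w 16.4 tilt [-0.004  0.007 -1.   ]
  tool shift m [-0.0007  0.0007  0.0002]  roll 11.7 (or -168.3)
[ 0.27422419 -0.20934297 -1.39771702]
```

The torque climbs and the jaws twist open, so it is at the stop. Release, rise and check.

```bash
python3 -m crank '{"delta_pos": [[0,0,0],[0,0,0],[0,0,0],[-0.01,0,0],[-0.05,0,0]], "roll": [0,0,0,0,0]}' 1; python3 -m crank '{"delta_pos": [[-0.06,0,0],[-0.05,-0.03,0],[0,-0.06,0],[0,-0.06,0],[0,-0.05,0]], "roll": [0,0,0,0,0]}'; python3 - <<'E'
from h import *
p,d=cap("top","top4");cap("side","side4"); go([0,0,0],0); np.savez("pics/top4.npz",p=p,d=d)
p=cv2.imread("pics/top4.png"); a=p[150:300,125:255]; cv2.imwrite("pics/t4.png",cv2.resize(a,None,fx=4,fy=4,interpolation=cv2.INTER_CUBIC))
E
```

```text
time_s: 14.15
eef_pos: [470.0, 273.8, 136.8]
orientation: [-1.271, 1.169, 1.285]
wrist_force: [0.7, -0.3, -0.1]
gripper_width: 61.8
time_s: 14.78
eef_pos: [672.9, 295.9, 259.5]
orientation: [-1.279, 1.156, 1.285]
wrist_force: [0.6, 0.6, 0.1]
gripper_width: 91.6
t 14.88 tcp [675.6 294.5 257.7] yaw 95.5 j7 0.76 F [-0.2 -1.  -0.1] w 91.9 tilt [ 0.     0.005 -1.   ]
  tool shift m [ 0.2561  0.7008 -0.23  ]  roll -84.5 (or 95.5)
```

View pics/t4.png

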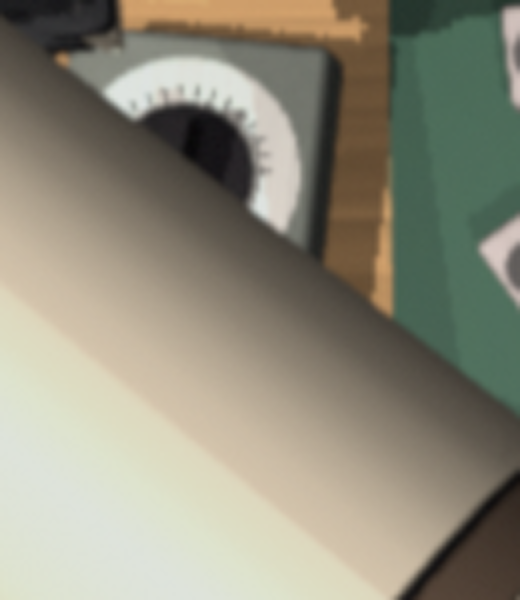

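View pics/side4.png

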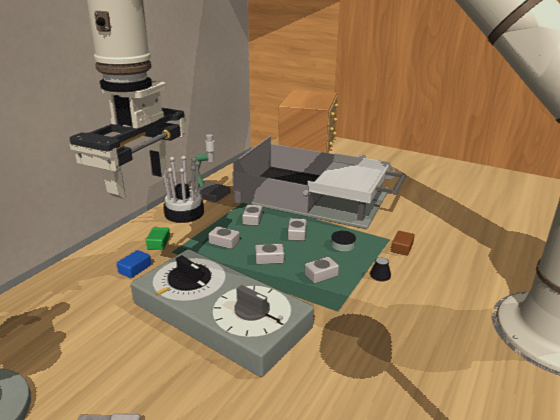

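```bash
python3 - <<'E'
from h import *
p=cv2.imread("pics/side4.png"); a=p[275:350,205:310]; cv2.imwrite("pics/s4.png",cv2.resize(a,None,fx=7,fy=7,interpolation=cv2.INTER_CUBIC))
A=np.array([472.5,276.7])
for v in (0,0.07,0.15):
    y=np.radians(173.24)-v; q=[A[0]+59*np.cos(y),A[1]+59*np.sin(y),58]; print(v,proj("side",q), (proj("side",q)-[205,275])*7)
E
```

```text
0 [280.19391961 319.06452139] [526.35743728 308.45164972]
0.07 [278.60899471 320.37703807] [515.26296297 317.63926648]
0.15 [276.61838319 321.79237322] [501.32868232 327.54661251]
```

View pics/s4.png

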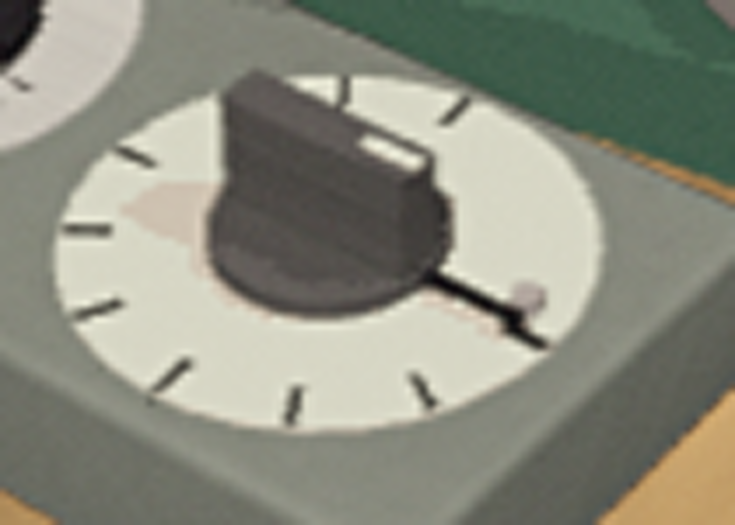

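The needle lies on the zero tick against the stop pin, so the counter is zeroed. Next the loader's pose.

```bash
python3 - <<'E'
from h import *
p=cv2.imread("pics/top0.png"); a=p[180:305,345:480]; cv2.imwrite("pics/tray.png",cv2.resize(a,None,fx=5,fy=5,interpolation=cv2.INTER_CUBIC)[:600])
a=p[85:215,335:475]; cv2.imwrite("pics/tub.png",cv2.resize(a,None,fx=4,fy=4,interpolation=cv2.INTER_CUBIC)[:600])
E
```

```text
(no output)
```

View pics/tray.png

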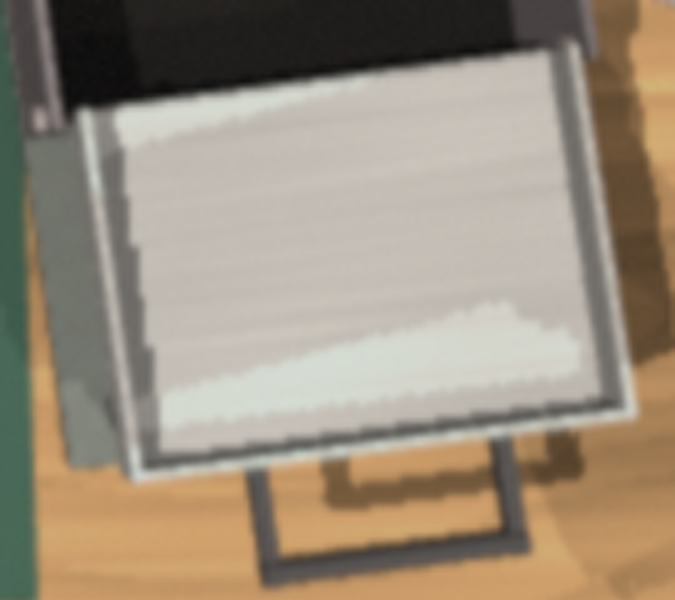

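View pics/tub.png

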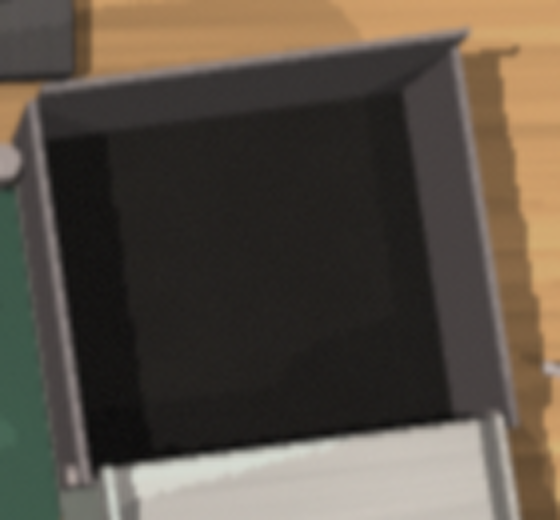

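```bash
python3 - <<'E'
from h import *
f=lambda u,v,z:plane("top",345+u/5,180+v/5,z)[:2]
FL,FR,BL,BR=f(135,475,92),f(632,413,92),f(83,110,92),f(575,43,92)
HL,HR=f(268,572,84),f(528,541,84)
ang=lambda v:np.degrees(np.arctan2(v[1],v[0]))
print(FL,FR,BL,BR); print("front",np.linalg.norm(FR-FL),ang(FL-FR)-90,"back",np.linalg.norm(BR-BL),ang(BL-BR)-90,"sideL",np.linalg.norm(BL-FL),ang(BL-FL),"R",np.linalg.norm(BR-FR),ang(BR-FR))
print("handle",(HL+HR)/2,np.linalg.norm(HL-HR),ang(HL-HR)-90)
a=np.radians(np.mean([ang(FL-FR)-90,ang(BL-BR)-90,ang(BL-FL),ang(BR-FR)])); ex=np.array([np.cos(a),np.sin(a)]);ey=np.array([-ex[1],ex[0]])
print("yaw",np.degrees(a))
# lateral centre from side walls; long. from front wall outer x ~ -75
c=(FL+FR+BL+BR)/4; print("centre",c)
Fm=(FL+FR)/2;Bm=(BL+BR)/2
print("est origin from front", Fm+ex*74,"from back",Bm-ex*86,"from handle",(HL+HR)/2+ex*118)
# depth check of tub rim
for u,v in[(37,100),(460,40),(80,470),(510,420)]: print(plane("top",335+u/4,85+v/4,110)[:2])
E
```

```text
[ 433.73495349 -177.71546799] [ 455.20723944 -385.47417164] [ 587.82695382 -161.37060863] [ 611.12733049 -369.5227539 ]
front 208.86535856346308 5.900685562498452 back 209.45219773100933 6.3870527025662085 sideL 154.9564422484645 6.054842124949994 R 156.73392268208886 5.8413269192665815
handle [ 396.47301127 -288.40485832] 109.84815213180177 5.6403496956072985
yaw 6.045976827320309
centre [ 521.97411931 -273.52075054]
est origin from front [ 518.05948602 -273.80066024] from back [ 513.95550025 -274.5047586 ] from handle [ 513.81665947 -275.9763336 ]
[ 781.79480667 -128.3806663 ]
[ 807.15960515 -350.58226609]
[ 585.90362516 -144.27547659]
[ 606.37247502 -366.63001676]
```

```bash
cat >> h.py <<'E'
def cases(p):
    """steel cases in a top picture (RGB) on the mat: centre on z=28, yaw of long axis, sizes"""
    hsv=cv2.cvtColor(p,cv2.COLOR_RGB2HSV); m=((hsv[:,:,1]<60)&(hsv[:,:,2]>110)).astype(np.uint8)
    roi=np.zeros_like(m); roi[125:320,216:362]=1; m*=roi; out=[]
    for c in cv2.findContours(m,cv2.RETR_EXTERNAL,cv2.CHAIN_APPROX_NONE)[0]:
        if cv2.contourArea(c)<150: continue
        q=cv2.boxPoints(cv2.minAreaRect(c)); 
        P=np.array([plane("top",u,v,28)[:2] for u,v in q]); e=[P[1]-P[0],P[2]-P[1]]; L=[np.linalg.norm(x) for x in e]
        l=e[int(L[1]>L[0])]; out.append((P.mean(0).round(1),round(float(np.degrees(np.arctan2(l[1],l[0]))%180),1),np.round(sorted(L),1),q.mean(0).round(0)))
    return out
E
python3 - <<'E'
from h import *
for n in ("top0","top4"):
    print(n)
    for c in cases(cv2.imread(f"pics/{n}.png")[:,:,::-1]): print(c)
E
```

```text
top0
(array([442.1,  62. ]), 58.0, array([39.3, 58.5]), array([260., 270.], dtype=float32))
(array([563.4, -58.1]), 115.2, array([38.8, 59.4]), array([311., 216.], dtype=float32))
(array([ 513.1, -158. ]), 178.0, array([ 22.8, 158.7]), array([356., 237.], dtype=float32))
(array([564.8,  65.2]), 34.3, array([39.8, 58.8]), array([258., 216.], dtype=float32))
(array([687.7,  58.4]), 5.4, array([40.5, 60.5]), array([259., 163.], dtype=float32))
(array([690.9, -65.3]), 111.9, array([40.2, 60.3]), array([313., 160.], dtype=float32))
top4
(array([370.4,  33.1]), 88.9, array([ 76.2, 161.2]), array([274., 302.], dtype=float32))
(array([430.9, 126.1]), 179.2, array([ 73.4, 149.2]), array([232., 276.], dtype=float32))
(array([561.8, -58.3]), 115.2, array([41.9, 60.4]), array([312., 217.], dtype=float32))
(array([ 513.2, -156.9]), 178.0, array([ 25. , 158.7]), array([356., 237.], dtype=float32))
(array([563.6,  65.3]), 34.6, array([42.1, 62.6]), array([258., 217.], dtype=float32))
(array([687.2,  58.4]), 5.4, array([41. , 60.2]), array([259., 163.], dtype=float32))
(array([690.9, -65.3]), 112.9, array([41.2, 60.5]), array([313., 160.], dtype=float32))
```

```bash
cat >> h.py <<'E'
a=np.radians(6.05);EX=np.array([np.cos(a),np.sin(a)]);EY=np.array([-EX[1],EX[0]]);M=np.array([522.5,-274.])
def slot(x,y,z): q=M+EX*x+EY*y; return [q[0],q[1],z]
E
python3 - <<'E'
from h import *
go([687.5,58.4,130],95.4); print([np.round(slot(x,y,95),1) for x,y in((38,-68),(38,0),(38,68),(-33,-45),(-33,45))])
E
```

```text
t 14.88 tcp [675.6 294.5 257.7] yaw 95.5 j7 0.76 F [-0.2 -1.  -0.1] w 91.9 tilt [ 0.     0.005 -1.   ]
  tool shift m [ 0.1264  0.0108 -0.2368]  roll 0.1 (or -179.9)
[array([ 567.5, -337.6,   95. ]), array([ 560.3, -270. ,   95. ]), array([ 553.1, -202.4,   95. ]), array([ 494.4, -322.2,   95. ]), array([ 484.9, -232.7,   95. ])]
```

```bash
python3 -m crank '{"delta_pos": [[0.02,0.002,-0.05],[0.03,0.003,-0.06],[0.04,0.003,-0.06],[0.02,0.002,-0.045],[0.01,0,-0.015]], "roll": [0,0,0,0,0]}' 1 30; python3 - <<'E'
from h import *
go([687.5,58.4,25],95.4)
E
```

```text
time_s: 15.5
eef_pos: [686.2, 73.0, 141.0]
orientation: [-1.278, 1.148, 1.29]
wrist_force: [-0.1, -0.2, 0.7]
gripper_width: 92.0
t 15.50 tcp [686.2  73.  141. ] yaw 96.0 j7 0.97 F [-0.1 -0.2  0.7] w 92.0 tilt [ 0.001  0.011 -1.   ]
  tool shift m [ 0.1159  0.0005 -0.0159]  roll 0.6 (or -179.4)
```

```bash
python3 -m crank '{"delta_pos": [[0.0,0.0,-0.008],[0.03,0.0,-0.003],[0.03,0.0,0],[0.02,0,0],[0.0,0,0]], "roll": [0.6,0,0,0,0]}' ; python3 - <<'E'
from h import *
go([687.5,58.4,25],95.4)
E
```

```text
time_s: 16.12
eef_pos: [688.9, 70.7, 65.2]
orientation: [-1.273, 1.142, 1.283]
wrist_force: [0.4, 0.6, 0.3]
gripper_width: 91.6
t 16.12 tcp [688.9  70.7  65.2] yaw 95.7 j7 0.93 F [0.4 0.6 0.3] w 91.6 tilt [ 0.008  0.017 -1.   ]
  tool shift m [ 0.04    0.003  -0.0128]  roll 0.3 (or -179.7)
```

```bash
python3 -m crank '{"delta_pos": [[0.0,0.002,-0.013],[0,0.001,-0.003],[0.02,0.0,0],[0.02,0,0],[0.0,0,0]], "roll": [0,0,0,0,0]}' ; python3 - <<'E'
from h import *
go([687.5,58.4,25],95.4)
E
```

```text
time_s: 16.75
eef_pos: [689.5, 54.8, 25.4]
orientation: [-1.275, 1.139, 1.28]
wrist_force: [-0.7, 0.4, -0.1]
gripper_width: 91.9
t 16.75 tcp [689.5  54.8  25.4] yaw 95.7 j7 0.93 F [-0.7  0.4 -0.1] w 91.9 tilt [ 0.012  0.018 -1.   ]
  tool shift m [0.0004 0.0016 0.0038]  roll 0.3 (or -179.7)
```

```bash
python3 -m crank '{"delta_pos": [[0.0,0.001,0.003],[0,0,0],[0,0.0,0],[0,0,0],[0.0,0,0]], "roll": [0,0,0,0,0]}' -1 30; python3 -m crank '{"delta_pos": [[0.0,0,0],[0,0,0],[-0.03,0.0,0],[-0.05,0,0],[-0.05,0,0]], "roll": [0,0,0,0,0]}' ;  python3 - <<'E'
from h import *
go(slot(38,68,170),6.05)
E
```

```text
time_s: 17.38
eef_pos: [688.6, 59.1, 26.3]
orientation: [-1.275, 1.137, 1.281]
wrist_force: [-0.7, -0.1, -0.5]
gripper_width: 46.7
time_s: 18.0
eef_pos: [684.4, 56.2, 158.7]
orientation: [-1.273, 1.142, 1.287]
wrist_force: [0.5, -0.5, -0.7]
gripper_width: 39.9
t 18.00 tcp [684.4  56.2 158.7] yaw 95.8 j7 1.00 F [ 0.5 -0.5 -0.7] w 39.9 tilt [ 0.006  0.018 -1.   ]
  tool shift m [-0.0168  0.1566 -0.2437]  roll 89.7 (or -90.3)
```

```bash
cat >> h.py <<'E'
def way(P,yaw,n,flip=0):
    "straight way in n rows with even roll: shift needed in each row (mm, tool axes) and roll"
    p,R,o=pose(); D=(np.asarray(P,float)-p)/n
    dy=(yaw-yawz(R)+90)%180-90
    if flip: dy-=180*np.sign(dy)
    print("t %.2f j7 %.2f"%(o["time_s"],o["joints"][6]),"len %.0f"%np.linalg.norm(D*n),"roll/row %.1f"%(-dy/n),"w %.1f"%o["gripper_width"])
    for i in range(n):
        Ri=Rn.from_euler("z",dy*i/n,degrees=True).as_matrix()@R
        print("  ",(Ri.T@D).round(0))
E
python3 - <<'E'
from h import *
way(slot(38,68,160),6.05,10)
E
```

```text
t 18.00 j7 1.00 len 290 roll/row 9.0 w 39.9
   [ -1.  16. -24.]
   [ -1.  12. -27.]
   [ -1.   7. -28.]
   [ -1.   3. -29.]
   [ -1.  -2. -29.]
   [ -1.  -6. -28.]
   [ -1. -10. -27.]
   [ -0. -15. -25.]
   [ -0. -18. -23.]
   [ -0. -22. -19.]
```

```bash
python3 -m crank '{"delta_pos": [[-0.001,0.016,-0.024],[-0.001,0.012,-0.027],[-0.001,0.007,-0.028],[-0.001,0.003,-0.029],[-0.001,-0.002,-0.029]], "roll": [9,9,9,9,9]}'; python3 -m crank '{"delta_pos": [[-0.001,-0.006,-0.028],[-0.001,-0.01,-0.027],[0,-0.015,-0.025],[0,-0.018,-0.023],[0,-0.022,-0.019]], "roll": [9,9,9,9,9]}'; python3 - <<'E'
from h import *
go(slot(38,68,96),6.05)
E
```

```text
time_s: 18.62
eef_pos: [620.7, -69.1, 178.1]
orientation: [-0.669, 1.43, 0.684]
wrist_force: [0.6, -0.9, -0.9]
gripper_width: 39.6
time_s: 19.25
eef_pos: [551.0, -197.5, 186.6]
orientation: [-0.037, 1.535, 0.063]
wrist_force: [-0.3, 0.0, -0.9]
gripper_width: 39.7
t 19.25 tcp [ 551.  -197.5  186.6] yaw 3.6 j7 -0.02 F [-0.3  0.  -0.9] w 39.7 tilt [ 0.034  0.018 -0.999]
  tool shift m [ 0.0905 -0.0064 -0.0014]  roll -2.4 (or 177.6)
```

```bash
python3 -m crank '{"delta_pos": [[0.02,-0.005,-0.001],[0.025,0,0],[0.025,0,0],[0.012,0,0],[0,0,0]], "roll": [-2.4,0,0,0,0]}'; python3 - <<'E'
from h import *
go(slot(38,68,97),6.05)
E
```

```text
time_s: 19.88
eef_pos: [555.2, -199.4, 106.1]
orientation: [-0.084, 1.528, 0.105]
wrist_force: [-0.1, 0.1, -0.3]
gripper_width: 39.8
t 19.88 tcp [ 555.2 -199.4  106.1] yaw 6.9 j7 -0.05 F [-0.1  0.1 -0.3] w 39.8 tilt [ 0.04   0.016 -0.999]
  tool shift m [ 0.009  -0.0028 -0.0028]  roll 0.9 (or -179.1)
```

```bash
python3 -m crank '{"delta_pos": [[0.004,-0.003,-0.003],[0.004,0,0],[0.001,0,0],[0,0,0],[0,0,0]], "roll": [0.9,0,0,0,0]}'; python3 -m crank '{"delta_pos": [[0,0,0],[0,0,0],[0,0,0],[0,0,0],[0,0,0]], "roll": [0,0,0,0,0]}' 0.15;  python3 - <<'E'
from h import *
go(slot(38,68,97),6.05)
E
```

```text
time_s: 20.5
eef_pos: [554.7, -202.7, 99.0]
orientation: [-0.073, 1.525, 0.092]
wrist_force: [-0.2, -0.1, -0.7]
gripper_width: 39.7
time_s: 21.12
eef_pos: [555.3, -202.8, 99.7]
orientation: [-0.074, 1.524, 0.092]
wrist_force: [0.7, -1.0, 0.8]
gripper_width: 52.9
t 21.12 tcp [ 555.3 -202.8   99.7] yaw 6.1 j7 -0.06 F [ 0.7 -1.   0.8] w 52.9 tilt [ 0.045  0.014 -0.999]
  tool shift m [ 0.0026  0.0006 -0.0023]  roll 0.0 (or -180.0)
```

```bash
python3 -m crank '{"delta_pos": [[-0.03,0,0],[-0.05,0,0],[-0.02,0,0],[0,0,0],[0,0,0]], "roll": [0,0,0,0,0]}'; python3 - <<'E'
from h import *
p,d=cap("top","top5"); cap("side","side5")
for c in cases(p): print(c)
go([564,65.3,150],34.5+90); way([690.9,-65.3,150],112.4-90,5)
E
```

```text
time_s: 21.75
eef_pos: [549.2, -204.2, 199.7]
orientation: [-0.073, 1.528, 0.093]
wrist_force: [-0.2, 0.5, -0.2]
gripper_width: 52.7
(array([441.4,  62.1]), 59.2, array([41.3, 61.8]), array([260., 271.], dtype=float32))
(array([561.6, -57.9]), 115.2, array([41.9, 61.5]), array([311., 217.], dtype=float32))
(array([ 513.2, -156.9]), 178.0, array([ 25. , 158.7]), array([356., 237.], dtype=float32))
(array([564.5,  65.5]), 34.8, array([40.2, 59.5]), array([257., 217.], dtype=float32))
(array([690.5, -65. ]), 111.9, array([40.8, 60.6]), array([313., 161.], dtype=float32))
t 21.85 tcp [ 549.1 -204.   199.4] yaw 6.1 j7 0.04 F [-0.6  0.2  0.3] w 52.7 tilt [ 0.04   0.016 -0.999]
  tool shift m [0.0543 0.2656 0.0412]  roll 61.6 (or -118.4)
t 21.85 j7 0.04 len 204 roll/row -3.3 w 52.7
   [11. 24. 31.]
   [12. 23. 32.]
   [12. 21. 33.]
   [12. 19. 34.]
   [12. 17. 35.]
```

View pics/side5.png

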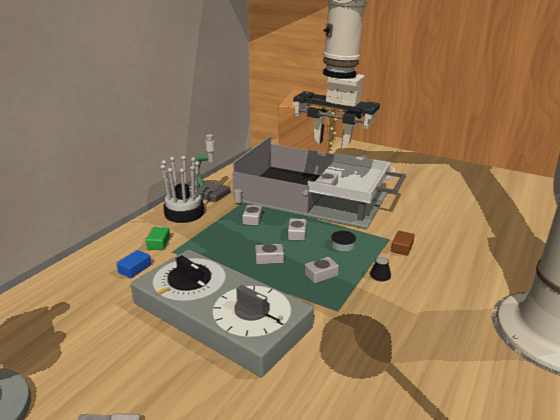

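View pics/top5.png

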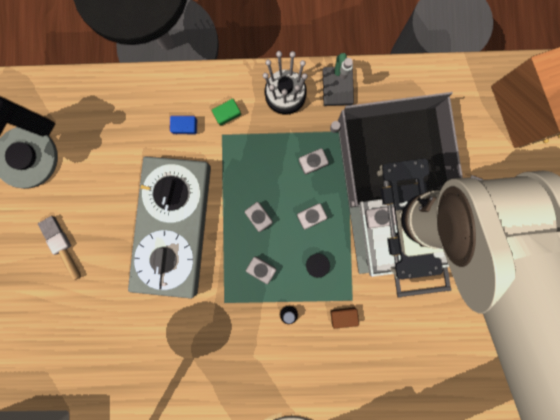

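The first case lies in the tray (top view (377,215)). The other four haven't moved. Next is the case at (313,161).

```bash
python3 -m crank '{"delta_pos": [[0.005,0.024,0.031],[0.005,0.023,0.032],[0.012,0.021,0.033],[0.015,0.019,0.034],[0.015,0.017,0.035]], "roll": [-3.3,-3.3,-3.3,-3.3,-3.3]}' 0.9 30; python3 - <<'E'
from h import *
go([690.7,-65.1,25],22.1)
E
```

```text
time_s: 22.48
eef_pos: [688.9, -67.1, 146.0]
orientation: [-0.302, 1.516, 0.314]
wrist_force: [-0.2, -1.4, 0.5]
gripper_width: 87.2
t 22.48 tcp [688.9 -67.1 146. ] yaw 22.6 j7 0.01 F [-0.2 -1.4  0.5] w 87.2 tilt [ 0.03   0.014 -0.999]
  tool shift m [ 0.121   0.001  -0.0016]  roll 0.5 (or -179.5)
```

```bash
python3 -m crank '{"delta_pos": [[0.01,0,0],[0.035,0,0],[0.035,0,0],[0.02,0,0],[0,0,0]], "roll": [0,0,0,0,0]}'; python3 - <<'E'
from h import *
go([690.7,-65.1,25],22.1)
E
```

```text
time_s: 23.1
eef_pos: [688.1, -63.0, 35.9]
orientation: [-0.301, 1.525, 0.32]
wrist_force: [0.2, 0.1, 0.1]
gripper_width: 87.3
t 23.10 tcp [688.1 -63.   35.9] yaw 22.8 j7 -0.05 F [0.2 0.1 0.1] w 87.3 tilt [ 0.021  0.016 -1.   ]
  tool shift m [ 0.0109 -0.003   0.0013]  roll 0.7 (or -179.3)
```

```bash
python3 -m crank '{"delta_pos": [[0.01,-0.003,0.001],[0,0,0],[0,0,0],[0,0,0],[0,0,0]], "roll": [0.7,0,0,0,0]}' -1 30; python3 -m crank '{"delta_pos": [[0,0,0],[0,0,0],[-0.03,0,0],[-0.05,0,0],[-0.06,0,0]], "roll": [0,0,0,0,0]}' ; python3 - <<'E'
from h import *
go([690.7,-65.1,25],22.1)
way(slot(38,0,165),6.05,6)
E
```

```text
time_s: 23.72
eef_pos: [693.2, -66.4, 29.7]
orientation: [-0.291, 1.521, 0.307]
wrist_force: [-0.4, 0.2, 0.1]
gripper_width: 41.8
time_s: 24.35
eef_pos: [684.8, -68.9, 165.3]
orientation: [-0.29, 1.534, 0.311]
wrist_force: [0.1, -0.1, -1.1]
gripper_width: 39.8
t 24.35 tcp [684.8 -68.9 165.3] yaw 22.0 j7 0.02 F [ 0.1 -0.1 -1.1] w 39.8 tilt [ 0.013  0.016 -1.   ]
  tool shift m [ 0.1404 -0.0002  0.0043]  roll -0.1 (or 179.9)
t 24.35 j7 0.02 len 237 roll/row 2.7 w 39.8
   [ -1. -23. -32.]
   [ -1. -25. -31.]
   [ -1. -26. -29.]
   [ -1. -27. -28.]
   [ -1. -29. -27.]
   [ -1. -30. -26.]
```

```bash
python3 -m crank '{"delta_pos": [[0,-0.023,-0.032],[0,-0.025,-0.031],[0,-0.026,-0.029],[0,-0.027,-0.028],[0,-0.029,-0.027]], "roll": [2.7,2.7,2.7,2.7,2.7]}'; python3 - <<'E'
from h import *
go(slot(38,0,100),6.05)
E
```

```text
time_s: 24.98
eef_pos: [583.3, -233.9, 167.5]
orientation: [-0.105, 1.541, 0.13]
wrist_force: [-0.2, -0.8, -1.3]
gripper_width: 39.9
t 24.98 tcp [ 583.3 -233.9  167.5] yaw 8.6 j7 0.08 F [-0.2 -0.8 -1.3] w 39.9 tilt [ 0.026  0.018 -1.   ]
  tool shift m [ 0.0662 -0.0332 -0.03  ]  roll 2.5 (or -177.5)
```

```bash
python3 -m crank '{"delta_pos": [[0,-0.026,-0.025],[0,-0.004,-0.003],[0.025,0,0],[0.025,0,0],[0.005,0,0]], "roll": [2.5,0,0,0,0]}'; python3 - <<'E'
from h import *
go(slot(38,0,100),6.05)
E
```

```text
time_s: 25.6
eef_pos: [559.0, -270.9, 110.3]
orientation: [-0.067, 1.543, 0.09]
wrist_force: [-0.4, 1.2, -0.6]
gripper_width: 39.8
t 25.60 tcp [ 559.  -270.9  110.3] yaw 5.7 j7 0.06 F [-0.4  1.2 -0.6] w 39.8 tilt [ 0.026  0.016 -1.   ]
  tool shift m [0.0103 0.0006 0.0011]  roll -0.3 (or 179.7)
```

```bash
python3 -m crank '{"delta_pos": [[0.006,0,0.001],[0.004,0,0],[0.001,0,0],[0,0,0],[0,0,0]], "roll": [0,0,0,0,0]}'; python3 -m crank '{"delta_pos": [[0,0,0],[0,0,0],[0,0,0],[0,0,0],[-0.03,0,0]], "roll": [0,0,0,0,0]}' 0.15; python3 -m crank '{"delta_pos": [[-0.04,0,0],[-0.03,0,0],[0,0.02,0],[0,0.04,0],[0,0.04,0]], "roll": [0,0,0,0,0]}' ;  python3 - <<'E'
from h import *
p,d=cap("top","top6"); cap("side","side6")
for c in cases(p): print(c)
go([561.8,-58,150],25.2); way([561.8,-58,150],25.2,4)
E
```

```text
time_s: 26.22
eef_pos: [562.8, -269.2, 101.2]
orientation: [-0.069, 1.539, 0.091]
wrist_force: [-0.5, 0.8, -1.5]
gripper_width: 40.0
time_s: 26.85
eef_pos: [560.8, -269.6, 130.5]
orientation: [-0.068, 1.542, 0.092]
wrist_force: [-0.3, 0.2, -0.3]
gripper_width: 52.8
time_s: 27.48
eef_pos: [548.4, -170.9, 203.8]
orientation: [-0.064, 1.54, 0.087]
wrist_force: [0.5, 1.0, 0.5]
gripper_width: 53.1
(array([441.2,  62.1]), 59.2, array([41.6, 61.5]), array([260., 271.], dtype=float32))
(array([561.8, -58.3]), 115.2, array([41.9, 60.4]), array([312., 217.], dtype=float32))
(array([ 513.2, -156.9]), 178.0, array([ 25. , 158.7]), array([356., 237.], dtype=float32))
(array([564.5,  65.4]), 34.8, array([39.8, 59.4]), array([257., 217.], dtype=float32))
t 27.57 tcp [ 548.2 -165.7  204.1] yaw 6.0 j7 -0.03 F [-0.1 -0.3  0.2] w 52.9 tilt [ 0.028  0.018 -0.999]
  tool shift m [0.0564 0.1049 0.0231]  roll -19.2 (or 160.8)
t 27.57 j7 -0.03 len 121 roll/row -4.8 w 52.9
   [14. 26.  6.]
   [14. 26.  8.]
   [14. 25. 10.]
   [14. 24. 12.]
```

View pics/side6.png

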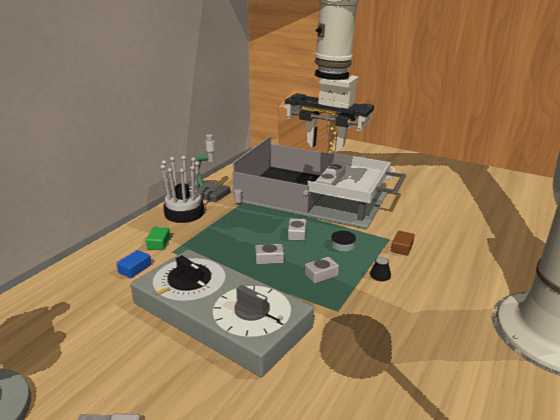

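Two cases are now in the tray (side view (325,175)). Next is the case at (312,217).

```bash
python3 -m crank '{"delta_pos": [[0.014,0.026,0.006],[0.014,0.026,0.008],[0.014,0.025,0.01],[0.014,0.024,0.012],[0.01,0,0]], "roll": [-4.8,-4.8,-4.8,-4.8,0]}' 0.9 30; python3 - <<'E'
from h import *
go([561.8,-58.1,27],25.2)
E
```

```text
time_s: 28.2
eef_pos: [558.3, -51.4, 134.9]
orientation: [-0.344, 1.514, 0.365]
wrist_force: [0.6, 0.3, 0.5]
gripper_width: 87.2
t 28.20 tcp [558.3 -51.4 134.9] yaw 26.0 j7 -0.00 F [0.6 0.3 0.5] w 87.2 tilt [ 0.023  0.019 -1.   ]
  tool shift m [ 0.1079 -0.0083 -0.0029]  roll 0.8 (or -179.2)
```

```bash
python3 -m crank '{"delta_pos": [[0.01,-0.008,-0.003],[0.035,0,0],[0.035,0,0],[0.02,0,0],[0,0,0]], "roll": [0.8,0,0,0,0]}'; python3 - <<'E'
from h import *
go([561.8,-58.1,27],25.2)
E
```

```text
time_s: 28.82
eef_pos: [560.3, -67.1, 28.9]
orientation: [-0.325, 1.522, 0.34]
wrist_force: [-0.0, -0.1, -0.4]
gripper_width: 86.9
t 28.82 tcp [560.3 -67.1  28.9] yaw 24.4 j7 -0.11 F [-0.  -0.1 -0.4] w 86.9 tilt [ 0.02   0.014 -1.   ]
  tool shift m [0.0021 0.0076 0.005 ]  roll -0.8 (or 179.2)
```

```bash
python3 -m crank '{"delta_pos": [[0.001,0.007,0.005],[0,0,0],[0,0,0],[0,0,0],[0,0,0]], "roll": [-0.8,0,0,0,0]}'; python3 -m crank '{"delta_pos": [[0,0,0],[0,0,0],[0,0,0],[0,0,0],[0,0,0]], "roll": [0,0,0,0,0]}' -1 30; python3 - <<'E'
from h import *
go([561.8,-58.1,27],25.2)
E
python3 -m crank '{"delta_pos": [[0,0,0],[0,0,0],[-0.03,0,0],[-0.05,0,0],[-0.06,0,0]], "roll": [0,0,0,0,0]}' ; python3 - <<'E'
from h import *
go([561.8,-58.1,27],25.2)
way(slot(38,-68,165),6.05,6)
E
```

```text
time_s: 29.45
eef_pos: [564.9, -58.6, 31.8]
orientation: [-0.338, 1.515, 0.349]
wrist_force: [0.4, -0.2, 0.7]
gripper_width: 87.2
time_s: 30.08
eef_pos: [564.7, -58.8, 31.7]
orientation: [-0.338, 1.515, 0.348]
wrist_force: [-0.4, -0.2, -0.1]
gripper_width: 42.0
t 30.07 tcp [564.7 -58.8  31.7] yaw 25.2 j7 -0.12 F [-0.4 -0.2 -0.1] w 42.0 tilt [ 0.026  0.013 -1.   ]
  tool shift m [ 0.0047  0.0019 -0.0025]  roll -0.0 (or 180.0)
time_s: 30.7
eef_pos: [557.0, -60.6, 169.6]
orientation: [-0.335, 1.525, 0.353]
wrist_force: [1.5, -0.6, -0.3]
gripper_width: 39.7
t 30.70 tcp [557.  -60.6 169.6] yaw 25.2 j7 0.04 F [ 1.5 -0.6 -0.3] w 39.7 tilt [ 0.015  0.015 -1.   ]
  tool shift m [ 0.1426 -0.0008  0.0026]  roll -0.0 (or 180.0)
t 30.70 j7 0.04 len 277 roll/row 3.2 w 39.7
   [  0. -43. -18.]
   [  0. -43. -16.]
   [  0. -44. -13.]
   [  0. -45. -11.]
   [  0. -45.  -8.]
   [  0. -46.  -6.]
```

```bash
python3 -m crank '{"delta_pos": [[0,-0.043,-0.018],[0,-0.043,-0.016],[0,-0.044,-0.013],[0,-0.045,-0.011],[0,-0.045,-0.008]], "roll": [3.2,3.2,3.2,3.2,3.2]}'; python3 - <<'E'
from h import *
go(slot(38,-68,103),6.05)
E
```

```text
time_s: 31.32
eef_pos: [569.9, -291.4, 172.7]
orientation: [-0.118, 1.541, 0.137]
wrist_force: [-0.2, 0.5, -1.1]
gripper_width: 39.5
t 31.32 tcp [ 569.9 -291.4  172.7] yaw 9.3 j7 0.18 F [-0.2  0.5 -1.1] w 39.5 tilt [ 0.025  0.014 -1.   ]
  tool shift m [ 0.069  -0.0459 -0.0118]  roll 3.3 (or -176.7)
```

```bash
python3 -m crank '{"delta_pos": [[0,-0.037,-0.01],[0,-0.006,0],[0.025,0,0],[0.025,0,0],[0.008,0,0]], "roll": [3.3,0,0,0,0]}'; python3 - <<'E'
from h import *
go(slot(38,-68,103),6.05)
E
```

```text
time_s: 31.95
eef_pos: [566.9, -339.1, 111.9]
orientation: [-0.067, 1.543, 0.087]
wrist_force: [-0.3, -0.5, -1.3]
gripper_width: 39.4
t 31.95 tcp [ 566.9 -339.1  111.9] yaw 5.6 j7 0.16 F [-0.3 -0.5 -1.3] w 39.4 tilt [ 0.025  0.014 -1.   ]
  tool shift m [0.009  0.0014 0.0004]  roll -0.4 (or 179.6)
```

```bash
python3 -m crank '{"delta_pos": [[0.005,0.001,0],[0.003,0,0],[0.001,0,0],[0,0,0],[0,0,0]], "roll": [0,0,0,0,0]}'; python3 -m crank '{"delta_pos": [[0,0,0],[0,0,0],[0,0,0],[0,0,0],[-0.03,0,0]], "roll": [0,0,0,0,0]}' 0.15; python3 -m crank '{"delta_pos": [[-0.04,0,0],[-0.03,0,0],[0,0.04,0],[0,0.055,0],[0,0.055,0]], "roll": [0,0,0,0,0]}' ;  python3 - <<'E'
from h import *
p,d=cap("top","top7"); cap("side","side7")
for c in cases(p): print(c)
go([564.5,65.4,150],124.6); way([564.5,65.4,150],124.6,6)
E
```

```text
time_s: 32.58
eef_pos: [568.3, -337.3, 105.0]
orientation: [-0.07, 1.542, 0.088]
wrist_force: [0.1, 0.3, -1.1]
gripper_width: 39.6
time_s: 33.2
eef_pos: [566.4, -337.4, 133.3]
orientation: [-0.068, 1.544, 0.089]
wrist_force: [-0.2, -0.3, 0.2]
gripper_width: 52.6
time_s: 33.83
eef_pos: [551.1, -192.2, 209.3]
orientation: [-0.062, 1.539, 0.078]
wrist_force: [1.3, 0.7, 0.7]
gripper_width: 52.6
(array([441.7,  60.9]), 57.0, array([41.1, 62.9]), array([260., 270.], dtype=float32))
(array([ 513.2, -156.9]), 178.0, array([ 25. , 158.7]), array([356., 237.], dtype=float32))
(array([564.6,  65.6]), 34.8, array([40.3, 59.9]), array([257., 217.], dtype=float32))
t 33.92 tcp [ 551.2 -185.   210. ] yaw 5.8 j7 0.00 F [0.1 0.1 1. ] w 52.8 tilt [ 0.03   0.014 -0.999]
  tool shift m [0.0639 0.2471 0.0367]  roll 61.2 (or -118.8)
t 33.92 j7 0.00 len 258 roll/row 10.2 w 52.8
   [11. 41.  6.]
   [10. 42. -1.]
   [10. 41. -9.]
   [ 10.  39. -16.]
   [ 10.  35. -22.]
   [  9.  31. -28.]
```

View pics/top7.png

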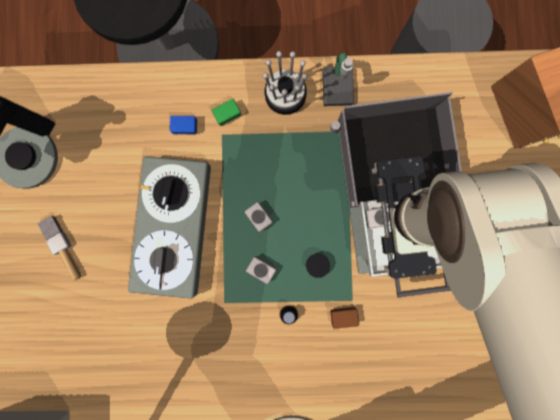

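Two cases are left, at (257,217) and (260,270). Going to the first.

```bash
python3 -m crank '{"delta_pos": [[0.005,0.041,0.006],[0.005,0.042,-0.001],[0.008,0.041,-0.009],[0.01,0.039,-0.016],[0.01,0.035,-0.022]], "roll": [10.2,10.2,10.2,10.2,10.2]}' 0.9 30; python3 - <<'E'
from h import *
go([564.6,65.5,130],124.7)
way([564.6,65.5,130],124.7,2)
E
```

```text
time_s: 34.55
eef_pos: [566.1, 23.9, 175.2]
orientation: [0.66, 1.447, -0.623]
wrist_force: [0.8, 0.3, -0.2]
gripper_width: 86.9
t 34.55 tcp [566.1  23.9 175.2] yaw -47.2 j7 -1.23 F [ 0.8  0.3 -0.2] w 86.9 tilt [ 0.033  0.011 -0.999]
  tool shift m [ 0.0456  0.0257 -0.0321]  roll 8.1 (or -171.9)
t 34.55 j7 -1.23 len 61 roll/row 4.0 w 86.9
   [ 23.  13. -16.]
   [ 23.  12. -17.]
```

```bash
python3 -m crank '{"delta_pos": [[0.02,0.011,-0.014],[0.022,0.009,-0.012],[0.02,0,0],[0.025,0,0],[0.01,0,0]], "roll": [4,4,0,0,0]}'; python3 - <<'E'
from h import *
go([564.6,65.5,28],124.7)
E
```

```text
time_s: 35.17
eef_pos: [569.2, 61.6, 76.2]
orientation: [0.767, 1.41, -0.724]
wrist_force: [1.1, -0.8, -0.5]
gripper_width: 87.3
t 35.17 tcp [569.2  61.6  76.2] yaw -55.0 j7 -1.52 F [ 1.1 -0.8 -0.5] w 87.3 tilt [ 0.036  0.011 -0.999]
  tool shift m [ 0.048  -0.0033 -0.0064]  roll 0.3 (or -179.7)
```

```bash
python3 -m crank '{"delta_pos": [[0.005,-0.003,-0.006],[0.02,0,0],[0.02,0,0],[0.001,0,0],[0,0,0]], "roll": [0.3,0,0,0,0]}'; python3 - <<'E'
from h import *
go([564.6,65.5,28],124.7)
E
```

```text
time_s: 35.8
eef_pos: [565.3, 63.5, 27.0]
orientation: [0.772, 1.408, -0.729]
wrist_force: [1.0, 0.3, 0.6]
gripper_width: 87.7
t 35.80 tcp [565.3  63.5  27. ] yaw -55.4 j7 -1.58 F [1.  0.3 0.6] w 87.7 tilt [ 0.037  0.011 -0.999]
  tool shift m [-0.001   0.0005 -0.002 ]  roll -0.1 (or 179.9)
```

```bash
python3 -m crank '{"delta_pos": [[0,0,-0.002],[0,0,0],[0,0,0],[0,0,0],[0,0,0]], "roll": [0,0,0,0,0]}' -1 30; python3 -m crank '{"delta_pos": [[0,0,0],[0,0,0],[-0.03,0,0],[-0.05,0,0],[-0.06,0,0]], "roll": [0,0,0,0,0]}' ; python3 - <<'E'
from h import *
go([564.6,65.5,28],124.7)
way(slot(-33,45,165),6.05,7)
E
```

```text
time_s: 36.42
eef_pos: [565.5, 65.6, 28.7]
orientation: [0.772, 1.406, -0.727]
wrist_force: [-0.1, -0.2, -0.3]
gripper_width: 41.8
time_s: 37.05
eef_pos: [555.5, 63.2, 166.2]
orientation: [0.769, 1.417, -0.733]
wrist_force: [0.8, -0.2, 0.0]
gripper_width: 39.7
t 37.05 tcp [555.5  63.2 166.2] yaw -55.3 j7 -1.44 F [ 0.8 -0.2  0. ] w 39.7 tilt [ 0.027  0.011 -1.   ]
  tool shift m [0.1384 0.0049 0.0023]  roll -0.0 (or 180.0)
t 37.05 j7 -1.44 len 304 roll/row -8.8 w 39.7
   [ -1. -32.  29.]
   [ -1. -36.  24.]
   [ -1. -40.  18.]
   [ -1. -42.  12.]
   [ -1. -43.   5.]
   [ -1. -43.  -1.]
   [ -1. -43.  -8.]
```

```bash
python3 -m crank '{"delta_pos": [[0,-0.032,0.029],[0,-0.036,0.024],[0,-0.040,0.018],[0,-0.042,0.012],[0,-0.043,0.005]], "roll": [-8.8,-8.8,-8.8,-8.8,-8.8]}'; python3 - <<'E'
from h import *
go(slot(-33,45,99),6.05)
way(slot(-33,45,150),6.05,3)
E
```

```text
time_s: 37.67
eef_pos: [511.7, -149.2, 168.6]
orientation: [0.139, 1.528, -0.117]
wrist_force: [-0.1, -1.4, -1.3]
gripper_width: 39.8
t 37.67 tcp [ 511.7 -149.2  168.6] yaw -9.4 j7 -0.30 F [-0.1 -1.4 -1.3] w 39.8 tilt [ 0.04   0.011 -0.999]
  tool shift m [ 0.0676 -0.0879 -0.0153]  roll -15.5 (or 164.5)
t 37.67 j7 -0.30 len 90 roll/row -5.2 w 39.8
   [  6. -29.  -4.]
   [  5. -29.  -7.]
   [  5. -28. -10.]
```

```bash
python3 -m crank '{"delta_pos": [[0.003,-0.027,-0.004],[0.003,-0.027,-0.007],[0.003,-0.018,-0.009],[0.002,0,0],[0.02,0,0]], "roll": [-5.2,-5.2,-4,0,0]}'; python3 - <<'E'
from h import *
go(slot(-33,45,99),6.05)
E
```

```text
time_s: 38.3
eef_pos: [484.7, -226.7, 134.7]
orientation: [-0.062, 1.529, 0.073]
wrist_force: [-0.3, -0.3, -1.2]
gripper_width: 39.6
t 38.30 tcp [ 484.7 -226.7  134.7] yaw 4.9 j7 0.03 F [-0.3 -0.3 -1.2] w 39.6 tilt [ 0.04   0.009 -0.999]
  tool shift m [ 0.0356 -0.0062 -0.0018]  roll -1.1 (or 178.9)
```

```bash
python3 -m crank '{"delta_pos": [[0.002,-0.006,0],[0.013,0,0],[0.01,0,0],[0.004,0,0],[0,0,0]], "roll": [-1,0,0,0,0]}'; python3 - <<'E'
from h import *
go(slot(-33,45,99),6.05)
E
```

```text
time_s: 38.92
eef_pos: [486.4, -228.5, 101.4]
orientation: [-0.077, 1.531, 0.093]
wrist_force: [-0.3, 0.2, -1.3]
gripper_width: 39.6
t 38.92 tcp [ 486.4 -228.5  101.4] yaw 6.2 j7 0.01 F [-0.3  0.2 -1.3] w 39.6 tilt [ 0.037  0.012 -0.999]
  tool shift m [ 0.0022 -0.0041 -0.002 ]  roll 0.2 (or -179.8)
```

```bash
python3 -m crank '{"delta_pos": [[0.002,-0.003,-0.001],[0,0,0],[0,0,0],[0,0,0],[0,0,0]], "roll": [0,0,0,0,0]}'; python3 -m crank '{"delta_pos": [[0,0,0],[0,0,0],[0,0,0],[0,0,0],[-0.03,0,0]], "roll": [0,0,0,0,0]}' 0.13; python3 -m crank '{"delta_pos": [[-0.04,0,0],[-0.03,0,0],[0,0.03,0],[0,0.05,0],[0,0.05,0]], "roll": [0,0,0,0,0]}' ;  python3 - <<'E'
from h import *
p,d=cap("top","top8"); cap("side","side8")
for c in cases(p): print(c)
go([441.6,61.8,150],148); way([441.6,61.8,150],148,5)
E
```

```text
time_s: 39.55
eef_pos: [486.4, -232.4, 100.3]
orientation: [-0.078, 1.53, 0.091]
wrist_force: [0.0, 0.0, -1.4]
gripper_width: 40.0
time_s: 40.17
eef_pos: [484.0, -232.2, 129.1]
orientation: [-0.077, 1.533, 0.093]
wrist_force: [1.0, -0.9, 0.4]
gripper_width: 52.1
time_s: 40.8
eef_pos: [469.3, -105.4, 204.5]
orientation: [-0.072, 1.528, 0.084]
wrist_force: [0.8, 0.4, -0.1]
gripper_width: 52.0
(array([ 387.1, -147. ]), 178.0, array([ 36.1, 102.6]), array([353., 293.], dtype=float32))
(array([441.2,  61.7]), 58.0, array([42. , 63.2]), array([260., 271.], dtype=float32))
t 40.90 tcp [ 468.8 -100.6  204.7] yaw 6.3 j7 -0.06 F [-0.3 -0.1 -0.6] w 52.1 tilt [ 0.04   0.011 -0.999]
  tool shift m [ 0.0554  0.1641 -0.0116]  roll 38.3 (or -141.7)
t 40.90 j7 -0.06 len 174 roll/row 7.7 w 52.1
   [11. 33. -2.]
   [11. 32. -7.]
   [ 11.  31. -11.]
   [ 11.  29. -15.]
   [ 10.  27. -19.]
```

View pics/top8.png

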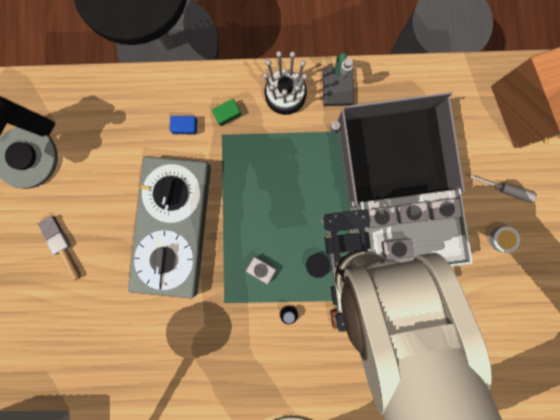

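Four cases are in the tray. The last one is at (260,271).

```bash
python3 -m crank '{"delta_pos": [[0.006,0.033,-0.002],[0.008,0.032,-0.007],[0.01,0.031,-0.011],[0.011,0.029,-0.015],[0.01,0.02,-0.017]], "roll": [7.7,7.7,7.7,7.7,7.7]}' 0.9 30; python3 - <<'E'
from h import *
go([441.5,61.8,28],148)
E
```

```text
time_s: 41.52
eef_pos: [442.6, 55.3, 160.1]
orientation: [0.475, 1.481, -0.441]
wrist_force: [-0.6, 0.3, -1.1]
gripper_width: 87.0
t 41.52 tcp [442.6  55.3 160.1] yaw -33.7 j7 -1.09 F [-0.6  0.3 -1.1] w 87.0 tilt [ 0.044  0.009 -0.999]
  tool shift m [ 0.132   0.0006 -0.0088]  roll -1.7 (or 178.3)
```

```bash
python3 -m crank '{"delta_pos": [[0.01,0,-0.003],[0.03,0,-0.003],[0.035,0,0],[0.02,0,0],[0.0,0,0]], "roll": [-1.5,0,0,0,0]}' ; python3 - <<'E'
from h import *
go([441.5,61.8,28],148)
E
```

```text
time_s: 42.15
eef_pos: [443.1, 56.1, 61.3]
orientation: [0.44, 1.486, -0.411]
wrist_force: [0.1, -0.1, 0.2]
gripper_width: 87.0
t 42.15 tcp [443.1  56.1  61.3] yaw -31.3 j7 -1.28 F [ 0.1 -0.1  0.2] w 87.0 tilt [ 0.045  0.006 -0.999]
  tool shift m [ 0.0332  0.003  -0.0055]  roll 0.7 (or -179.3)
```

```bash
python3 -m crank '{"delta_pos": [[0.005,0.003,-0.005],[0.015,0,0],[0.012,0,0],[0,0,0],[0.0,0,0]], "roll": [0.7,0,0,0,0]}' ; python3 - <<'E'
from h import *
go([441.5,61.8,28],148)
E
```

```text
time_s: 42.78
eef_pos: [444.4, 61.0, 30.6]
orientation: [0.451, 1.48, -0.419]
wrist_force: [0.7, 0.0, -0.1]
gripper_width: 87.6
t 42.77 tcp [444.4  61.   30.6] yaw -32.1 j7 -1.38 F [ 0.7  0.  -0.1] w 87.6 tilt [ 0.05   0.006 -0.999]
  tool shift m [ 0.0024 -0.001  -0.003 ]  roll -0.1 (or 179.9)
```

```bash
python3 -m crank '{"delta_pos": [[0.003,0,-0.003],[0,0,0],[0,0,0],[0,0,0],[0,0,0]], "roll": [0,0,0,0,0]}' -1 30; python3 -m crank '{"delta_pos": [[0,0,0],[0,0,0],[-0.03,0,0],[-0.05,0,0],[-0.06,0,0]], "roll": [0,0,0,0,0]}' ; python3 - <<'E'
from h import *
go([441.5,61.8,28],148)
way(slot(-33,-45,175),6.05,8)
E
```

```text
time_s: 43.4
eef_pos: [442.5, 62.7, 28.2]
orientation: [0.451, 1.478, -0.419]
wrist_force: [0.4, -0.0, 0.2]
gripper_width: 41.9
time_s: 44.02
eef_pos: [431.4, 61.6, 167.2]
orientation: [0.449, 1.49, -0.42]
wrist_force: [1.7, -1.4, -0.4]
gripper_width: 40.1
t 44.02 tcp [431.4  61.6 167.2] yaw -32.0 j7 -1.07 F [ 1.7 -1.4 -0.4] w 40.1 tilt [ 0.04   0.008 -0.999]
  tool shift m [0.1394 0.0016 0.0043]  roll 0.0 (or -180.0)
t 44.02 j7 -1.07 len 389 roll/row -4.8 w 40.1
   [ -1. -37.  32.]
   [ -1. -39.  29.]
   [ -1. -41.  26.]
   [ -2. -43.  22.]
   [ -2. -45.  18.]
   [ -2. -46.  15.]
   [ -2. -47.  11.]
   [ -2. -48.   7.]
```

```bash
python3 -m crank '{"delta_pos": [[-0.002,-0.037,0.032],[-0.002,-0.039,0.029],[-0.001,-0.041,0.026],[0,-0.043,0.022],[0,-0.045,0.018]], "roll": [-4.8,-4.8,-4.8,-4.8,-4.8]}'; python3 - <<'E'
from h import *
go(slot(-33,-45,99),6.05)
way(slot(-33,-45,160),6.05,4)
E
```

```text
time_s: 44.65
eef_pos: [476.8, -180.7, 178.4]
orientation: [0.096, 1.518, -0.085]
wrist_force: [1.2, 1.6, -1.0]
gripper_width: 40.2
t 44.65 tcp [ 476.8 -180.7  178.4] yaw -6.7 j7 -0.17 F [ 1.2  1.6 -1. ] w 40.2 tilt [ 0.051  0.004 -0.999]
  tool shift m [ 0.0797 -0.1393  0.0299]  roll -12.7 (or 167.3)
t 44.65 j7 -0.17 len 144 roll/row -3.2 w 40.2
   [  5. -35.   8.]
   [  5. -35.   6.]
   [  4. -35.   4.]
   [  4. -36.   2.]
```

```bash
python3 -m crank '{"delta_pos": [[0.002,-0.035,0.007],[0.002,-0.035,0.006],[0.002,-0.033,0.004],[0.002,-0.022,0.002],[0.005,0,0]], "roll": [-3.2,-3.2,-3.2,-2,0]}'; python3 - <<'E'
from h import *
go(slot(-33,-45,99),6.05)
E
```

```text
time_s: 45.28
eef_pos: [488.7, -316.0, 162.8]
orientation: [-0.064, 1.521, 0.068]
wrist_force: [0.4, 0.8, -1.2]
gripper_width: 40.0
t 45.27 tcp [ 488.7 -316.   162.8] yaw 4.8 j7 0.19 F [ 0.4  0.8 -1.2] w 40.0 tilt [ 0.049  0.005 -0.999]
  tool shift m [ 0.064  -0.0067  0.002 ]  roll -1.2 (or 178.8)
```

```bash
python3 -m crank '{"delta_pos": [[0.005,-0.006,0.001],[0.02,0,0],[0.02,0,0],[0.01,0,0],[0,0,0]], "roll": [-1.2,0,0,0,0]}'; python3 - <<'E'
from h import *
go(slot(-33,-45,99),6.05)
E
```

```text
time_s: 45.9
eef_pos: [491.9, -316.4, 102.1]
orientation: [-0.082, 1.524, 0.091]
wrist_force: [1.0, -0.5, -2.2]
gripper_width: 39.7
t 45.90 tcp [ 491.9 -316.4  102.1] yaw 6.3 j7 0.16 F [ 1.  -0.5 -2.2] w 39.7 tilt [ 0.045  0.008 -0.999]
  tool shift m [ 0.0032 -0.0061  0.0017]  roll 0.3 (or -179.7)
```

```bash
python3 -m crank '{"delta_pos": [[0.002,-0.002,0.002],[0,0,0],[0,0,0],[0,0,0],[0,0,0]], "roll": [0,0,0,0,0]}'; python3 -m crank '{"delta_pos": [[0,0,0],[0,0,0],[0,0,0],[0,0,0],[-0.03,0,0]], "roll": [0,0,0,0,0]}' 0.13; python3 -m crank '{"delta_pos": [[-0.04,0,0],[-0.03,0,0],[0,0.04,-0.03],[0,0.055,-0.01],[0,0.055,0]], "roll": [0,0,0,0,0]}' ;  python3 - <<'E'
from h import *
p,d=cap("top","top9"); cap("side","side9")
go([398.2,-287.1,160],6.05)
E
```

```text
time_s: 46.52
eef_pos: [495.7, -318.8, 101.9]
orientation: [-0.083, 1.521, 0.09]
wrist_force: [0.4, -0.6, -1.1]
gripper_width: 40.0
time_s: 47.15
eef_pos: [493.2, -318.5, 130.9]
orientation: [-0.082, 1.524, 0.091]
wrist_force: [0.5, -1.0, 1.7]
gripper_width: 52.3
time_s: 47.78
eef_pos: [434.9, -175.9, 203.6]
orientation: [-0.078, 1.518, 0.082]
wrist_force: [1.0, 0.5, 0.4]
gripper_width: 51.8
t 47.88 tcp [ 434.6 -170.9  203.7] yaw 6.5 j7 0.12 F [ 0.4 -0.7  1.2] w 51.8 tilt [ 0.05   0.006 -0.999]
  tool shift m [ 0.0411 -0.1114 -0.0514]  roll 0.4 (or -179.6)
```

View pics/top9.png

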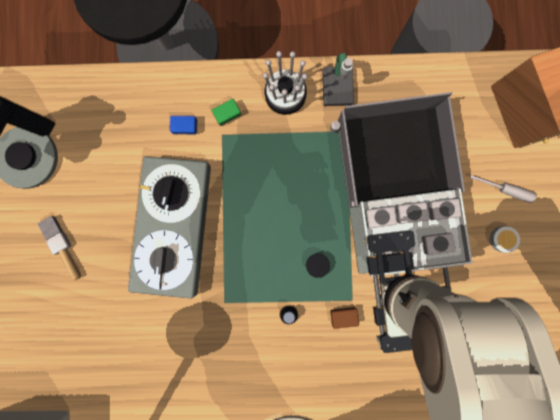

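View pics/side9.png

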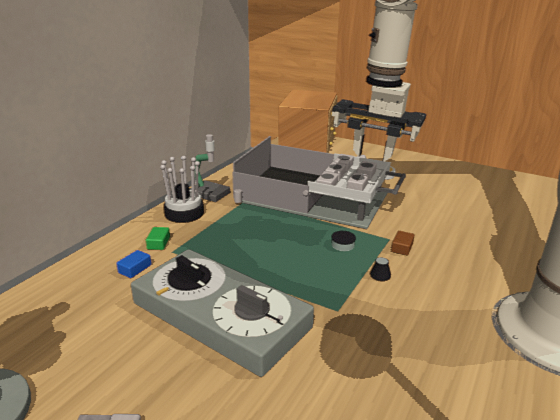

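All five cases lie in the tray and the mat holds only the dish. Next, the handle.

```bash
python3 -m crank '{"delta_pos": [[0.005,-0.04,-0.017],[0.008,-0.045,-0.017],[0.01,-0.024,-0.015],[0.01,0,0],[0,0,0]], "roll": [0.4,0,0,0,0]}' -0.2 30; python3 - <<'E'
from h import *
cap("side","side10"); go([398.2,-287.1,86],6.05)
p=cv2.imread("pics/side10.png")[130:230,300:440]; cv2.imwrite("pics/s10.png",cv2.resize(p,None,fx=5,fy=5,interpolation=cv2.INTER_CUBIC))
E
```

```text
time_s: 48.5
eef_pos: [400.5, -287.9, 168.6]
orientation: [-0.087, 1.517, 0.086]
wrist_force: [-0.3, 0.1, 1.0]
gripper_width: 36.6
t 48.55 tcp [ 400.8 -288.   169. ] yaw 6.4 j7 0.30 F [-0.7 -0.1  0.7] w 36.5 tilt [ 0.053  0.002 -0.999]
  tool shift m [ 0.0828  0.0016 -0.0068]  roll 0.3 (or -179.7)
```

View pics/s10.png

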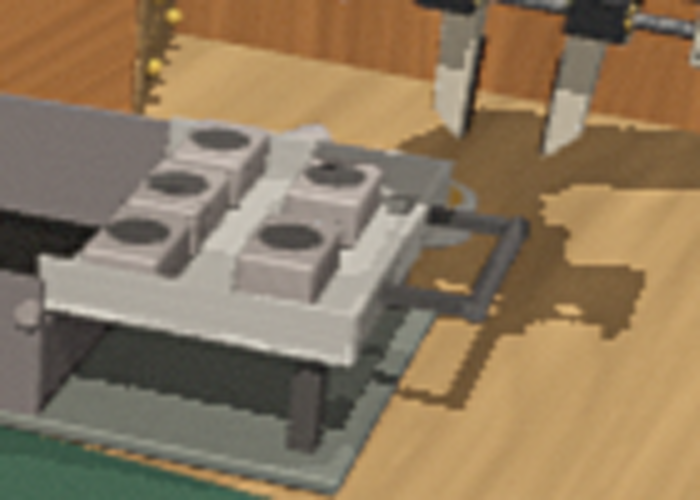

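```bash
python3 -m crank '{"delta_pos": [[0.02,0.001,-0.004],[0.02,0,-0.002],[0.02,0,0],[0.01,0,0],[0,0,0]], "roll": [0,0,0,0,0]}'; python3 - <<'E'
from h import *
go([397.8,-287.1,86],6.05)
E
```

```text
time_s: 49.18
eef_pos: [403.6, -283.6, 100.2]
orientation: [-0.097, 1.511, 0.091]
wrist_force: [0.1, -0.5, -0.8]
gripper_width: 36.8
t 49.17 tcp [ 403.6 -283.6  100.2] yaw 6.9 j7 0.19 F [ 0.1 -0.5 -0.8] w 36.8 tilt [ 0.058 -0.001 -0.998]
  tool shift m [ 0.0138 -0.0026 -0.007 ]  roll 0.9 (or -179.1)
```

```bash
python3 -m crank '{"delta_pos": [[0,0,-0.006],[0.007,0,-0.001],[0.007,0,0],[0,0,0],[0,0,0]], "roll": [0.9,0,0,0,0]}'; python3 -m crank '{"delta_pos": [[0,0,0],[0,0,0],[0,0,0],[0,0,0],[0,0,0]], "roll": [0,0,0,0,0]}' -1 25; python3 - <<'E'
from h import *
go([397.8,-287.1,86],6.05); cap("side","side11")
p=cv2.imread("pics/side11.png")[130:230,300:440]; cv2.imwrite("pics/s11.png",cv2.resize(p,None,fx=5,fy=5,interpolation=cv2.INTER_CUBIC))
E
```

```text
time_s: 49.8
eef_pos: [398.1, -285.1, 86.6]
orientation: [-0.086, 1.51, 0.076]
wrist_force: [-0.5, 0.4, -0.4]
gripper_width: 36.8
time_s: 50.42
eef_pos: [396.6, -285.4, 86.5]
orientation: [-0.085, 1.513, 0.076]
wrist_force: [-1.3, 0.4, 0.4]
gripper_width: 11.1
t 50.42 tcp [ 396.6 -285.4   86.5] yaw 5.9 j7 0.16 F [-1.3  0.4  0.4] w 11.1 tilt [ 0.056 -0.003 -0.998]
  tool shift m [ 0.0006 -0.0018  0.001 ]  roll -0.1 (or 179.9)
```

View pics/s11.png

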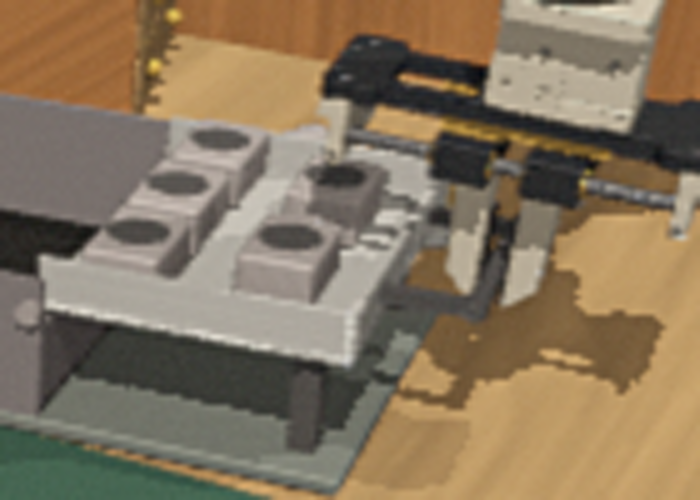

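```bash
python3 -m crank '{"delta_pos": [[-0.014,0,0.002],[-0.014,0,0.003],[-0.014,0,0.004],[-0.013,0,0.005],[-0.013,0,0.006]], "roll": [0,0,0,0,0]}'; cat >> h.py <<'E'
def tray():
    "tray angle from held handle; local tangent"
    p,R,o=pose(); Hg=M+EX*79; q=p[:2]-Hg; xr=q@EX; zr=p[2]-4-66
    al=np.arctan2(zr,-xr); print("tray ~%.2f rad"%(al-0.078),"radius %.1f"%np.hypot(xr,zr),"lat %.1f"%(q@EY)); 
    for k in range(5):
        b=al+0.07*k+0.035; d=np.array([*(EX*np.sin(b)),np.cos(b)])*14.3; print("   ",(R.T@d).round(1))
    print(o["wrist_force"].round(1),"w %.1f"%o["gripper_width"],"t %.2f"%o["time_s"])
E
python3 -c "
from h import *
tray()"
```

```text
time_s: 51.1
eef_pos: [415.4, -283.3, 160.2]
orientation: [-0.086, 1.508, 0.076]
wrist_force: [6.9, -2.3, -8.4]
gripper_width: 11.0
tray ~0.37 rad radius 207.2 lat 2.0
    [-12.2  -0.1   7.4]
    [-11.7  -0.1   8.3]
    [-11.1  -0.1   9.1]
    [-10.4  -0.1   9.8]
    [-9.7 -0.1 10.5]
[ 6.9 -2.3 -8.4] w 11.0 t 51.10
```

```bash
python3 -m crank '{"delta_pos": [[-0.009,0,0.005],[-0.009,0,0.006],[-0.008,0,0.006],[-0.008,0,0.007],[-0.008,0,0.007]], "roll": [0,0,0,0,0]}'; python3 -c "
from h import *
tray(); cap('side','side12'); cap('top','top12')"
```

```text
time_s: 51.72
eef_pos: [444.1, -280.2, 206.6]
orientation: [-0.086, 1.511, 0.075]
wrist_force: [2.7, -3.8, -7.2]
gripper_width: 10.9
tray ~0.64 rad radius 208.6 lat 2.1
    [-9.9 -0.1 10.3]
    [-9.1 -0.1 11. ]
    [-8.3 -0.1 11.6]
    [-7.5 -0.1 12.2]
    [-6.6 -0.  12.7]
[ 2.7 -3.8 -7.2] w 10.9 t 51.73
```

View pics/side12.png

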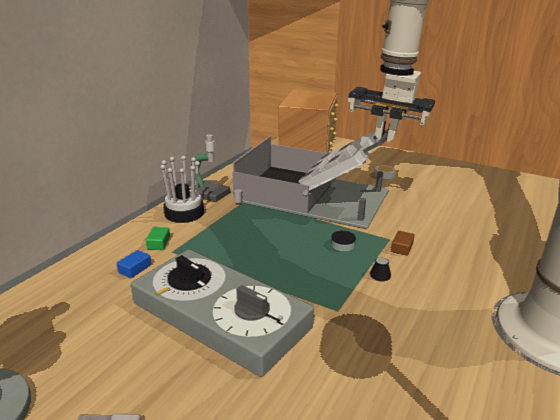

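```bash
python3 -m crank '{"delta_pos": [[-0.008,0,0.008],[-0.008,0,0.008],[-0.007,0,0.009],[-0.007,0,0.009],[-0.006,0,0.009]], "roll": [0,0,0,0,0]}'; python3 -c "
from h import *
tray()";  python3 -m crank '{"delta_pos": [[0,0,0],[0,0,0],[0,0,0],[0,0,0],[0,0,0]], "roll": [0,0,0,0,0]}'; python3 -c "
from h import *
tray(); cap('side','side13'); cap('top','top13')"
```

```text
time_s: 52.45
eef_pos: [487.7, -275.4, 247.1]
orientation: [-0.086, 1.509, 0.075]
wrist_force: [4.7, -3.0, -10.9]
gripper_width: 11.3
tray ~0.92 rad radius 210.5 lat 2.3
    [-6.6 -0.  12.7]
    [-5.7 -0.  13.1]
    [-4.7 -0.  13.5]
    [-3.8 -0.  13.8]
    [-2.8 -0.  14. ]
[  4.7  -3.  -10.9] w 11.3 t 52.45
time_s: 53.08
eef_pos: [488.5, -275.3, 247.7]
orientation: [-0.086, 1.509, 0.075]
wrist_force: [2.1, -3.5, -6.2]
gripper_width: 11.3
tray ~0.93 rad radius 210.5 lat 2.3
    [-6.5 -0.  12.7]
    [-5.6 -0.  13.2]
    [-4.7 -0.  13.5]
    [-3.7 -0.  13.8]
    [-2.7 -0.  14. ]
[ 2.1 -3.5 -6.2] w 11.3 t 53.08
```

View pics/side13.png

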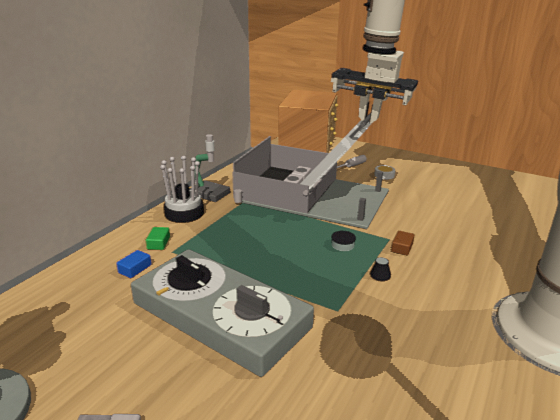

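View pics/top13.png

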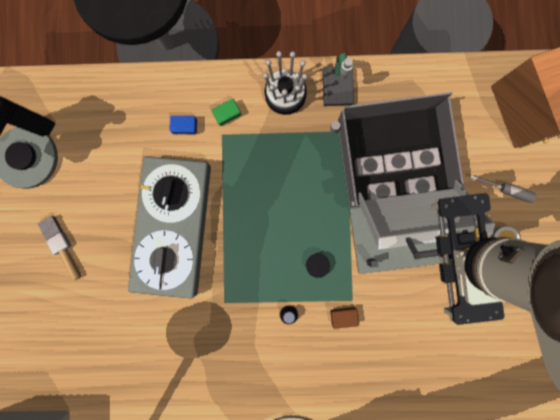

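```bash
python3 -c "
import cv2
p=cv2.imread('pics/top13.png')[90:260,335:475]; cv2.imwrite('pics/t13.png',cv2.resize(p,None,fx=3.5,fy=3.5,interpolation=cv2.INTER_CUBIC))"
```

```text
(no output)
```

View pics/t13.png

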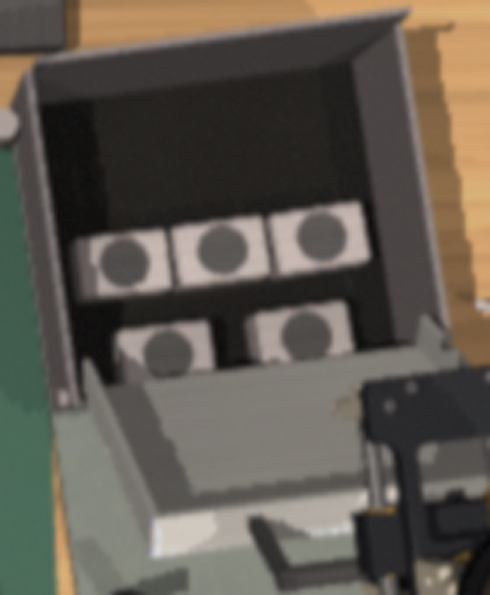

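All five cases have slid off into the tub, at (370,165), (398,160), (427,158), (383,190) and (421,185). Now I'll lower the tray under control.

```bash
python3 -m crank '{"delta_pos": [[0.007,0,-0.012],[0.008,0,-0.011],[0.009,0,-0.011],[0.010,0,-0.010],[0.011,0,-0.009]], "roll": [0,0,0,0,0]}'; python3 -c "
from h import *
tray()"
```

```text
time_s: 53.8
eef_pos: [436.3, -280.7, 198.3]
orientation: [-0.088, 1.508, 0.075]
wrist_force: [-1.0, -0.7, 0.8]
gripper_width: 11.2
tray ~0.58 rad radius 209.4 lat 2.4
    [-10.4  -0.1   9.8]
    [-9.7 -0.1 10.5]
    [-8.9 -0.1 11.2]
    [-8.1 -0.1 11.8]
    [-7.3 -0.1 12.3]
[-1.  -0.7  0.8] w 11.2 t 53.80
```

```bash
python3 -m crank '{"delta_pos": [[0.011,0,-0.009],[0.012,0,-0.008],[0.013,0,-0.007],[0.013,0,-0.006],[0.013,0,-0.005]], "roll": [0,0,0,0,0]}'; python3 -c "
from h import *
tray()"
```

```text
time_s: 54.42
eef_pos: [403.0, -284.0, 129.3]
orientation: [-0.086, 1.507, 0.076]
wrist_force: [-0.1, -0.5, -0.1]
gripper_width: 11.7
tray ~0.21 rad radius 207.5 lat 2.6
    [-13.2  -0.1   5.4]
    [-12.8  -0.1   6.3]
    [-12.4  -0.1   7.2]
    [-11.8  -0.1   8. ]
    [-11.2  -0.1   8.8]
[-0.1 -0.5 -0.1] w 11.7 t 54.42
```

```bash
python3 -m crank '{"delta_pos": [[0.010,0,-0.004],[0.012,0,-0.003],[0.010,0,-0.002],[0.006,0,0],[0.002,0,0]], "roll": [0,0,0,0,0]}'; python3 -c "
from h import *
tray();go([396.6,-285.4,86.5],6.05)"
```

```text
time_s: 55.05
eef_pos: [396.5, -285.4, 88.0]
orientation: [-0.089, 1.51, 0.075]
wrist_force: [-9.8, 4.4, 29.5]
gripper_width: 11.1
tray ~0.01 rad radius 206.3 lat 2.0
    [-14.1  -0.2   2.6]
    [-13.9  -0.2   3.6]
    [-13.6  -0.2   4.5]
    [-13.2  -0.2   5.4]
    [-12.8  -0.2   6.4]
[-9.8  4.4 29.5] w 11.1 t 55.05
t 55.05 tcp [ 396.5 -285.4   88. ] yaw 6.1 j7 0.16 F [-9.8  4.4 29.5] w 11.1 tilt [ 0.059 -0.006 -0.998]
  tool shift m [ 0.0015 -0.     -0.    ]  roll 0.0 (or -180.0)
```

It is on its down stop (30 N upward reaction). Release and retreat upward.

```bash
python3 -m crank '{"delta_pos": [[-0.001,0,0],[0,0,0],[0,0,0],[0,0,0],[0,0,0]], "roll": [0,0,0,0,0]}' -0.25; python3 -m crank '{"delta_pos": [[-0.01,0,0],[-0.03,0,0],[-0.04,0,0],[-0.04,0,0],[-0.02,0.03,0]], "roll": [0,0,0,0,0]}'; python3 -m crank '{"delta_pos": [[0,0.05,0],[0,0.05,0.01],[0,0.05,0.01],[0,0.04,0.01],[0,0,0]], "roll": [0,0,0,0,0]}'; python3 -c "
from h import *
go([621.5,259,150],0); p,d=cap('top','top14'); cap('side','side14'); np.savez('pics/top14.npz',d=d)
p=cv2.imread('pics/top14.png')[90:300,335:475]; cv2.imwrite('pics/t14.png',cv2.resize(p,None,fx=2.8,fy=2.8,interpolation=cv2.INTER_CUBIC))"
```

```text
time_s: 55.68
eef_pos: [395.8, -285.7, 88.5]
orientation: [-0.089, 1.512, 0.074]
wrist_force: [0.9, -0.5, -0.3]
gripper_width: 34.4
time_s: 56.3
eef_pos: [384.1, -254.9, 232.6]
orientation: [-0.086, 1.513, 0.076]
wrist_force: [0.4, 0.7, 1.7]
gripper_width: 34.3
time_s: 56.92
eef_pos: [395.9, -56.3, 235.8]
orientation: [-0.095, 1.51, 0.071]
wrist_force: [0.6, -0.4, -0.1]
gripper_width: 34.5
t 56.92 tcp [395.9 -56.3 235.8] yaw 6.1 j7 0.12 F [ 0.6 -0.4 -0.1] w 34.5 tilt [ 0.06  -0.012 -0.998]
  tool shift m [0.0952 0.2912 0.2526]  roll 6.1 (or -173.9)
```

View pics/t14.png

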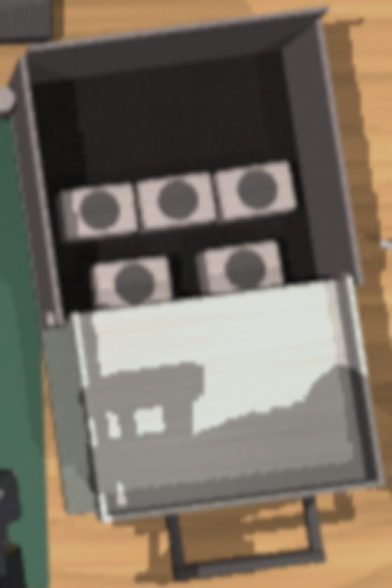

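View pics/side14.png

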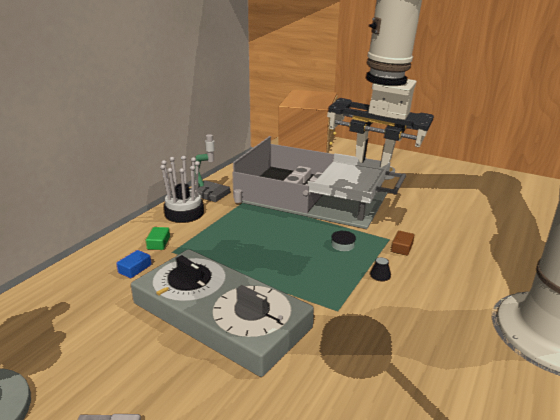

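```bash
python3 - <<'E'
from h import *
d=np.load("pics/top14.npz")["d"]
O=M-7*EX
for n,u,v in [("c",100,210),("c",178,200),("c",256,189),("c",133,283),("c",244,268)]:
    u=335+u/2.8;v=90+v/2.8; P=pt("top",u,v,d[int(round(v)),int(round(u))]); q=P[:2]-O-185*EX
    print(n,P.round(1),"tub xy",(q@EX).round(1),(q@EY).round(1))
for x in(-65,-20,30,70):
    for y in(-60,60):
        u,v=proj("top",slot(x,y,70)); print(x,y,"floor z",pt("top",u,v,d[int(round(v)),int(round(u))])[2].round(1))
E
```

```text
c [ 674.3 -194.    43.3] tub xy -18.6 63.6
c [ 680.8 -256.9   42.7] tub xy -18.8 0.3
c [ 687.9 -319.4   43.5] tub xy -18.3 -62.6
c [ 614.6 -218.3   43. ] tub xy -80.5 45.7
c [ 624.8 -308.5   39.2] tub xy -79.9 -45.1
-65 -60 floor z 72.5
-65 60 floor z 70.4
-20 -60 floor z 70.5
-20 60 floor z 70.1
30 -60 floor z 70.0
30 60 floor z 69.7
70 -60 floor z 71.0
70 60 floor z 69.3
```

All five cases lie flat in the tub (tops at z≈43) and the tray is level. Next, refine the bearings of the dial pointer and the clip in both views.

```bash
python3 - <<'E'
from h import *
D=np.array([621.5,259.0])
def mask(img,roi):
    hsv=cv2.cvtColor(cv2.imread(img),cv2.COLOR_BGR2HSV); m=((hsv[:,:,0]>14)&(hsv[:,:,0]<32)&(hsv[:,:,1]>120)&(hsv[:,:,2]>120)).astype(np.uint8)
    k=np.zeros_like(m);k[roi]=1; return m*k
for n,img,roi in(("side","pics/side14.png",np.s_[284:298,152:174]),("top","pics/top14.png",np.s_[183:192,140:153])):
    ys,xs=np.nonzero(mask(img,roi)); print(n,len(xs),xs.mean(),ys.mean(),xs.min(),xs.max(),ys.min(),ys.max())
    for z in(51,53,55):
        q=plane(n,xs.mean(),ys.mean(),z)[:2]-D; print(z,np.degrees(np.arctan2(q[1],q[0])).round(1),np.linalg.norm(q).round(1))
# pointer
p=cv2.imread("pics/top14.png"); a=p[160:225,130:210]; cv2.imwrite("pics/d14.png",cv2.resize(a,None,fx=8,fy=8,interpolation=cv2.INTER_CUBIC))
p=cv2.imread("pics/side14.png"); a=p[250:305,145:235]; cv2.imwrite("pics/ds14.png",cv2.resize(a,None,fx=8,fy=8,interpolation=cv2.INTER_CUBIC))
# disc centre via side
hsv=cv2.cvtColor(p,cv2.COLOR_BGR2HSV)
go([621.5,259,150],78)
E
```

```text
side 42 162.04761904761904 290.64285714285717 157 168 287 294
51 74.6 59.4
53 76.8 60.7
55 79.0 62.2
top 16 144.5 187.0 141 148 186 188
51 75.6 60.7
53 75.7 60.0
55 75.7 59.2
t 57.02 tcp [395.6 -59.1 235.6] yaw 5.9 j7 0.12 F [ 0.3 -0.6  0.2] w 34.3 tilt [ 0.06  -0.012 -0.998]
  tool shift m [0.095  0.2951 0.2519]  roll -72.1 (or 107.9)
```

View pics/d14.png

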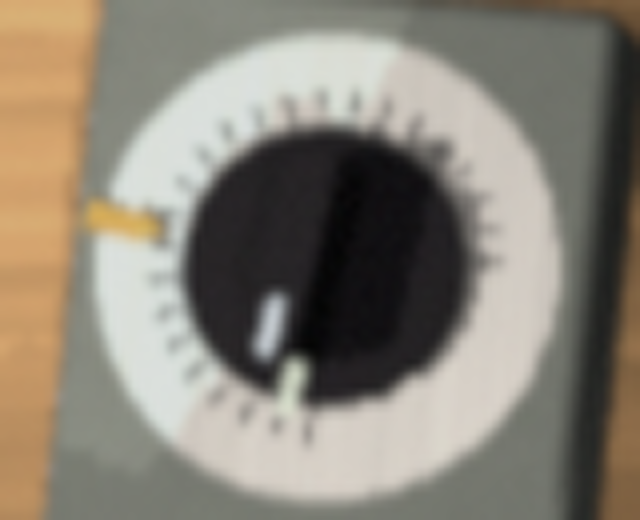

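View pics/ds14.png

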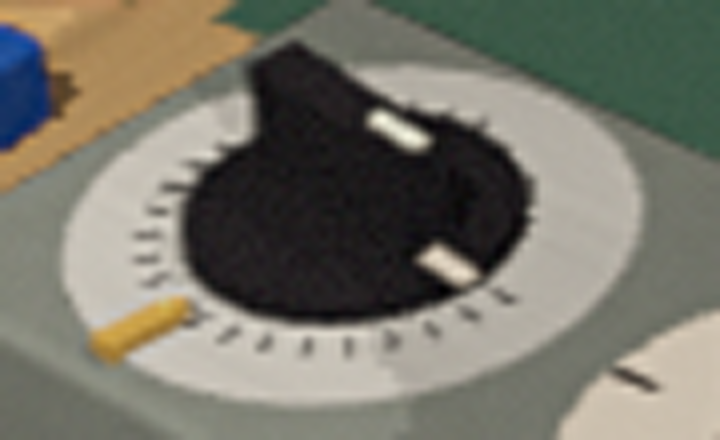

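```bash
python3 -c "
from h import *
way([621.5,259,160],78,9)"
```

```text
t 57.02 j7 0.12 len 397 roll/row -8.0 w 34.3
   [ 9. 33. 28.]
   [10. 28. 32.]
   [10. 24. 36.]
   [10. 18. 39.]
   [11. 13. 41.]
   [11.  7. 42.]
   [11.  1. 43.]
   [11. -5. 42.]
   [ 11. -11.  41.]
```

```bash
python3 -m crank '{"delta_pos": [[0.004,0.033,0.028],[0.004,0.028,0.032],[0.005,0.024,0.036],[0.005,0.018,0.039],[0.005,0.013,0.041]], "roll": [-8,-8,-8,-8,-8]}' 1 40; python3 -c "
from h import *
way([621.5,259,160],78,4)"
```

```text
time_s: 57.65
eef_pos: [524.3, 104.3, 213.0]
orientation: [-0.649, 1.44, 0.582]
wrist_force: [0.1, -0.2, 1.4]
gripper_width: 80.2
t 57.65 j7 -0.01 len 190 roll/row -8.1 w 80.2
   [14. 11. 44.]
   [14.  4. 45.]
   [14. -2. 45.]
   [15. -9. 44.]
```

```bash
python3 -m crank '{"delta_pos": [[0.01,0.010,0.042],[0.01,0.004,0.043],[0.01,-0.002,0.043],[0.01,-0.005,0.03],[0,0,0]], "roll": [-8,-8,-8,-7,0]}'; python3 -c "
from h import *
go([621.5,259,79],78)"
```

```text
time_s: 58.28
eef_pos: [615.0, 235.9, 165.1]
orientation: [-1.075, 1.292, 0.994]
wrist_force: [-0.1, -0.6, -0.1]
gripper_width: 92.0
t 58.27 tcp [615.  235.9 165.1] yaw 76.7 j7 0.32 F [-0.1 -0.6 -0.1] w 92.0 tilt [ 0.043 -0.028 -0.999]
  tool shift m [0.0856 0.0031 0.0255]  roll -1.3 (or 178.7)
```

```bash
python3 -m crank '{"delta_pos": [[0,0.003,0.018],[0,0,0.005],[0.02,0,0],[0.02,0,0],[0,0,0]], "roll": [-1.3,0,0,0,0]}'; python3 -c "
from h import *
go([621.5,259,79],78)"
```

```text
time_s: 58.9
eef_pos: [619.8, 252.6, 120.7]
orientation: [-1.09, 1.291, 1.003]
wrist_force: [-0.9, -0.5, -0.1]
gripper_width: 91.7
t 58.90 tcp [619.8 252.6 120.7] yaw 77.6 j7 0.29 F [-0.9 -0.5 -0.1] w 91.7 tilt [ 0.042 -0.033 -0.999]
  tool shift m [0.0415 0.0017 0.0076]  roll -0.4 (or 179.6)
```

```bash
python3 -m crank '{"delta_pos": [[0.002,0.001,0.007],[0.018,0,0],[0.018,0,0.001],[0.002,0,0],[0,0,0]], "roll": [0,0,0,0,0]}'; python3 -c "
from h import *
go([621.5,259,79],78)"
```

```text
time_s: 59.52
eef_pos: [622.3, 259.6, 77.4]
orientation: [-1.09, 1.291, 1.003]
wrist_force: [0.0, 0.6, -0.2]
gripper_width: 91.9
t 59.52 tcp [622.3 259.6  77.4] yaw 77.6 j7 0.25 F [ 0.   0.6 -0.2] w 91.9 tilt [ 0.041 -0.033 -0.999]
  tool shift m [-0.0016  0.0006 -0.0008]  roll -0.4 (or 179.6)
```

```bash
python3 -m crank '{"delta_pos": [[-0.003,0.001,-0.001],[0,0,0],[0,0,0],[0,0,0],[0,0,0]], "roll": [-0.4,0,0,0,0]}' -1 40; python3 -m crank '{"delta_pos": [[0,0,0],[0,0,0],[0,0,0],[0,0,0],[0,0,0]], "roll": [0,0,0,0,0]}'; python3 -c "
from h import *
go([621.5,259,79],166)"
```

```text
time_s: 60.15
eef_pos: [621.7, 259.3, 82.4]
orientation: [-1.095, 1.286, 1.008]
wrist_force: [0.2, 0.9, -1.1]
gripper_width: 46.2
time_s: 60.78
eef_pos: [621.7, 258.7, 82.3]
orientation: [-1.095, 1.287, 1.007]
wrist_force: [0.5, -1.1, 0.1]
gripper_width: 13.7
t 60.77 tcp [621.7 258.7  82.3] yaw 78.0 j7 0.26 F [ 0.5 -1.1  0.1] w 13.7 tilt [ 0.043 -0.033 -0.999]
  tool shift m [0.0033 0.0004 0.0004]  roll -88.0 (or 92.0)
```

Gripped. Turn clockwise 92°.

```bash
python3 -m crank '{"delta_pos": [[0,0,0],[0,0,0],[0,0,0],[0,0,0],[0,0,0]], "roll": [9,9,9,9,9]}';python3 -m crank '{"delta_pos": [[0,0,0],[0,0,0],[0,0,0],[0,0,0],[0,0,0]], "roll": [9,9,9,9,5]}'; python3 -c "
from h import *
go([621.5,259,79],166)"
```

```text
time_s: 61.4
eef_pos: [621.0, 258.0, 82.2]
orientation: [-0.465, 1.496, 0.395]
wrist_force: [-0.2, -0.5, 0.1]
gripper_width: 13.8
time_s: 62.02
eef_pos: [620.3, 257.9, 82.2]
orientation: [0.122, 1.523, -0.172]
wrist_force: [1.4, 0.1, 0.4]
gripper_width: 13.9
t 62.02 tcp [620.3 257.9  82.2] yaw -10.8 j7 -1.15 F [1.4 0.1 0.4] w 13.9 tilt [ 0.04  -0.035 -0.999]
  tool shift m [0.0032 0.0014 0.0008]  roll 3.2 (or -176.8)
```

```bash
python3 -m crank '{"delta_pos": [[0,0,0],[0,0,0],[0,0,0],[0,0,0],[0,0,0]], "roll": [3,0,0,0,0]}'; python3 -c "
from h import *
go([621.5,259,79],166)";python3 -m crank '{"delta_pos": [[0,0,0],[0,0,0],[0,0,0],[-0.005,0,0],[-0.03,0,0]], "roll": [0,0,0,0,0]}' 1; python3 -m crank '{"delta_pos": [[-0.05,0,0],[-0.05,0,0],[0,-0.05,0],[0,-0.06,0],[0,-0.06,0]], "roll": [0,0,0,0,0]}'; python3 -c "
from h import *
go([621.5,259,79],166); cap('top','top15');cap('side','side15')
p=cv2.imread('pics/top15.png'); a=p[160:225,130:210]; cv2.imwrite('pics/d15.png',cv2.resize(a,None,fx=8,fy=8,interpolation=cv2.INTER_CUBIC))
p=cv2.imread('pics/side15.png'); a=p[245:345,135:325]; cv2.imwrite('pics/ds15.png',cv2.resize(a,None,fx=4,fy=4,interpolation=cv2.INTER_CUBIC))"
```

```text
time_s: 62.65
eef_pos: [620.3, 258.0, 82.1]
orientation: [0.164, 1.519, -0.212]
wrist_force: [0.7, -1.0, 0.7]
gripper_width: 14.0
t 62.65 tcp [620.3 258.   82.1] yaw -13.8 j7 -1.19 F [ 0.7 -1.   0.7] w 14.0 tilt [ 0.039 -0.035 -0.999]
  tool shift m [0.0031 0.0013 0.0008]  roll 0.2 (or -179.8)
time_s: 63.28
eef_pos: [617.0, 259.0, 115.2]
orientation: [0.162, 1.523, -0.211]
wrist_force: [0.4, -0.2, 0.1]
gripper_width: 59.5
time_s: 63.9
eef_pos: [573.6, 103.0, 227.5]
orientation: [0.158, 1.517, -0.195]
wrist_force: [0.5, 0.3, 0.1]
gripper_width: 91.9
t 63.90 tcp [573.6 103.  227.5] yaw -13.0 j7 -0.86 F [0.5 0.3 0.1] w 91.9 tilt [ 0.043 -0.029 -0.999]
  tool shift m [0.1458 0.1655 0.0045]  roll 1.0 (or -179.0)
```

View pics/d15.png

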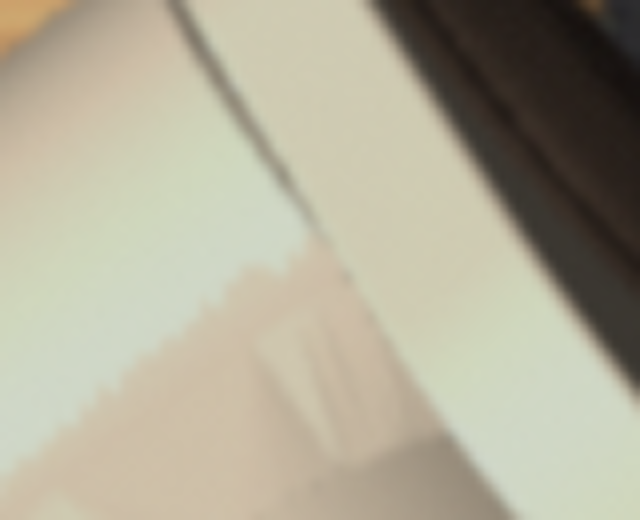

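View pics/ds15.png

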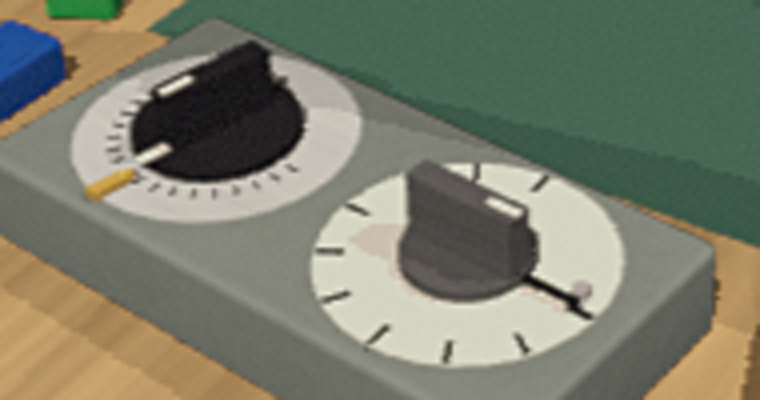

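View pics/top15.png

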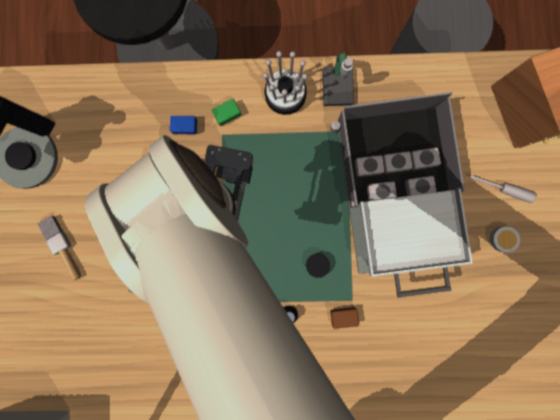

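In the side view the dial's white mark is in line with the brass clip, and the counter is still at its pin. I'll move the arm aside for a final top view.

```bash
python3 -m crank '{"delta_pos": [[0,-0.055,0],[0,-0.055,0],[0,-0.055,0],[0,-0.055,0],[0,-0.03,0]], "roll": [0,0,0,0,0]}'; python3 -m crank '{"delta_pos": [[0,0,0],[0,0,0],[0,0,0],[0,0,0],[0,0,0]], "roll": [0,0,0,0,0]}'; python3 -c "
from h import *
go([621.5,259,79],166); cap('top','top16');cap('side','side16')
p=cv2.imread('pics/top16.png'); a=p[160:225,130:210]; cv2.imwrite('pics/d16.png',cv2.resize(a,None,fx=8,fy=8,interpolation=cv2.INTER_CUBIC))
D=np.array([621.5,259.])
hsv=cv2.cvtColor(p,cv2.COLOR_BGR2HSV); m=np.zeros(hsv.shape[:2],bool); m[183:200,150:164]=True
ys,xs=np.nonzero(m&(hsv[:,:,2]>150)&(hsv[:,:,1]<70)); print(list(zip(xs,ys)))
"
```

```text
time_s: 64.62
eef_pos: [515.1, -149.1, 235.0]
orientation: [0.158, 1.514, -0.204]
wrist_force: [-0.1, 1.0, -0.4]
gripper_width: 92.1
time_s: 65.25
eef_pos: [516.2, -146.3, 235.9]
orientation: [0.156, 1.512, -0.202]
wrist_force: [-0.3, 0.4, -0.2]
gripper_width: 91.4
t 65.25 tcp [ 516.2 -146.3  235.9] yaw -13.1 j7 -0.35 F [-0.3  0.4 -0.2] w 91.4 tilt [ 0.047 -0.035 -0.998]
  tool shift m [0.1475 0.4221 0.0021]  roll 0.9 (or -179.1)
[(np.int64(150), np.int64(183)), (np.int64(151), np.int64(183)), (np.int64(152), np.int64(183)), (np.int64(153), np.int64(183)), (np.int64(154), np.int64(183)), (np.int64(155), np.int64(183)), (np.int64(150), np.int64(184)), (np.int64(151), np.int64(184)), (np.int64(152), np.int64(184)), (np.int64(153), np.int64(184)), (np.int64(154), np.int64(184)), (np.int64(150), np.int64(185)), (np.int64(151), np.int64(185)), (np.int64(152), np.int64(185)), (np.int64(153), np.int64(185)), (np.int64(150), np.int64(186)), (np.int64(151), np.int64(186)), (np.int64(152), np.int64(186)), (np.int64(153), np.int64(186)), (np.int64(151), np.int64(187)), (np.int64(152), np.int64(
[... 970 characters left out ...]
.int64(150), np.int64(192)), (np.int64(151), np.int64(192)), (np.int64(152), np.int64(192)), (np.int64(150), np.int64(193)), (np.int64(151), np.int64(193)), (np.int64(150), np.int64(194)), (np.int64(151), np.int64(194)), (np.int64(150), np.int64(195)), (np.int64(151), np.int64(195)), (np.int64(150), np.int64(196)), (np.int64(151), np.int64(196)), (np.int64(152), np.int64(196)), (np.int64(150), np.int64(197)), (np.int64(151), np.int64(197)), (np.int64(152), np.int64(197)), (np.int64(150), np.int64(198)), (np.int64(151), np.int64(198)), (np.int64(152), np.int64(198)), (np.int64(150), np.int64(199)), (np.int64(151), np.int64(199)), (np.int64(152), np.int64(199)), (np.int64(153), np.int64(199))]
```

View pics/d16.png

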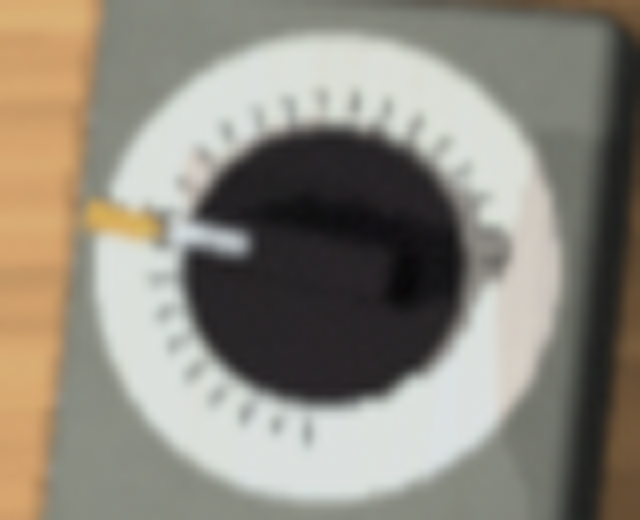

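View pics/top16.png

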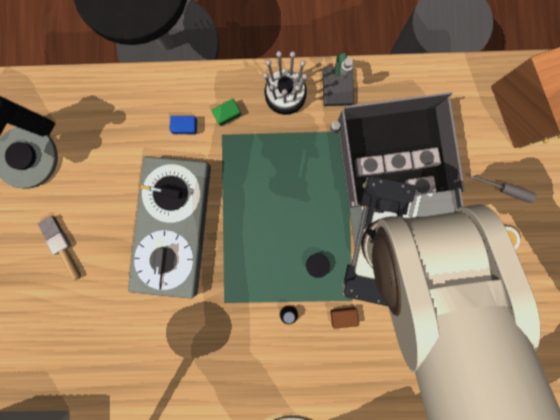

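The mark and the clip lie on one line, at crop (205,238) and (125,220). The counter is at zero, the dish at (318,264) hasn't moved, the cases are in the tub and the arm is clear of everything. Handing in.

```bash
python3 -c "
from h import *
print(r.close_job()); print(r.get_obs()['time_s'])"
```

```text
the job is handed in; nothing more can be done
None
the job is handed in; nothing more can be done
```

The polisher is ready and I handed the job in at about 65 s of the 210 s allowed; the hand-in gave no verdict.

- **Counter:** I turned it anticlockwise to its zero stop in two grips. The last pictures show the needle on the zero tick against the stop pin.
- **Cases:** All five steel cases went into the tray. I lifted the tray by its handle to about 0.93 rad, so they slid off, and lowered it onto its stop. After lowering, depth readings showed all five flat in the tub, with tops at about 43 mm, and the tray floor level to within about 3 mm. The last top picture still shows the row of three and one of the other two, but the arm hides the fifth and part of the tray.
- **Speed dial:** The pointer lines up with the brass clip in both views. My bearing readings of the clip were mostly 75–77°, with one as high as 79°, and the dial was left at about 76°; the tolerance is about 7°.
- **Dish:** It stands where it was at the start, and the arm touches nothing.

No check failed. The tool picked up a tilt of about 3° along the way, which did no harm.

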